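# Make up two battery repair kits

### The job

Make up the parts kits for two battery repairs. In the long tray with three compartments, put the wide board with the finned heat sink in the large compartment and the thick cell and the two-bore cell holder in the two small ones, one in each; in the square tray with two compartments, put the narrow board with the terminal block in the wider compartment and the thin tall cell in the narrower. Set each part down flat on the compartment floor, upright as it stands now and without dropping it, and leave the short stub cell and the flux jar standing where they are.

Things in the scene. Friction and masses are not known exactly. Their poses are not given: they have to be found in the camera images.
- long_tray: Long aluminium tray, fixed, left or right of the stock, its x away from the robot within 0.2 rad: 204 (x) by 110 mm (y), walls 12 high, 4 thick, floor 3 mm. Origin: centre of underside. Large compartment inside x -98..10, y -51..51 (centre -44, 0); small ones x 14..98, y 2..51 and y -51..-2 (centres 56, +-26.5). Parts stand at z 3 mm. Put low parts in before tall cells, for room.
- square_tray: Nearly square aluminium tray, fixed, on the other side of the stock, its x away from the robot within 0.2 rad: 104 (x) by 108 mm (y), walls 12 high, 4 thick, floor 3 mm. Origin: centre of underside. Wider compartment inside x -48..4, y -50..50 mm (centre -22, 0); narrower one x 8..48, y -50..50 (centre 28, 0). Parts stand at z 3 mm.
- wide_board: Black circuit board 80 (x) by 60 (y) by 4 mm, lying flat, about 120 g. Finned aluminium heat sink in its middle, 50 along x, 22 across y, its top 30 mm above the underside: grip it across y. Socket and coil spring at the +x end, up to 14 mm high; chips beside the heat sink under 6 mm. Origin: centre of underside, z up; loose.
- narrow_board: Narrow black circuit board 72 (x) by 28 (y) by 4 mm, lying flat, about 60 g. Grey terminal block in its middle, 40 along x, 16 across y, its top 30 mm above the underside: grip it across y. Fits its compartment with its x along the tray's y, either way round. Origin: centre of underside, z up; loose.
- cell_holder: Black plastic holder for two cells, a block 46 (x) by 24 (y) by 30 mm high with two round recesses seen on top, about 40 g; grip across y. Fits its compartment with its x along the tray's x, either way round. Origin: centre of underside, z up; loose.
- thick_cell: The thickest cell: upright pale violet cylinder 32 mm in diameter, 70 mm high, steel button on top. About 140 g. Origin: centre of underside, z up; loose.
- thin_cell: The thin tall cell: upright pale violet cylinder 18 mm in diameter, 65 mm high, steel button on top. About 50 g. Origin: centre of underside, z up; loose.
- stub_cell: The short stub cell, in neither kit, to be left where it is: upright pale violet cylinder 26 mm in diameter, 35 mm high. Origin: centre of underside, z up; loose.
- flux_jar: Closed flux jar with a black cap, in neither kit, to be left where it is: upright, 42 mm in diameter, 45 mm high. Origin: centre of underside, z up; loose.

How it is judged (in metres and radians):
At the end, for the whole second after the job is handed in: All five parts stand in their own compartments as asked: centre inside it, underside under 8 mm above the tray's underside, tilt under 0.08 rad, released, slower than 20 mm/s and 0.2 rad/s. Stub cell and flux jar are within 20 mm of their start and tilted under 0.1 rad (x of wide_board in the frame of long_tray between -0.098 and 0.01 m and y of wide_board in the frame of long_tray between -0.051 and 0.051 m and z of wide_board in the frame of long_tray below 0.008 m and angle between each of wide_board, narrow_board, thin_cell's own z axis and vertical below 0.08 rad and x of narrow_board in the frame of square_tray between -0.048 and 0.004 m and y of narrow_board in the frame of square_tray between -0.05 and 0.05 m and z of each of narrow_board, thin_cell in the frame of square_tray below 0.008 m and x of thin_cell in the frame of square_tray between 0.008 and 0.048 m and y of thin_cell in the frame of square_tray between -0.05 and 0.05 m and ((x of thick_cell in the frame of long_tray between 0.014 and 0.098 m and y of thick_cell in the frame of long_tray between 0.002 and 0.051 m and z of each of thick_cell, cell_holder in the frame of long_tray below 0.008 m and angle between each of thick_cell, cell_holder's own z axis and vertical below 0.08 rad and x of cell_holder in the frame of long_tray between 0.014 and 0.098 m and y of cell_holder in the frame of long_tray between -0.051 and -0.002 m) or (x of thick_cell in the frame of long_tray between 0.014 and 0.098 m and y of thick_cell in the frame of long_tray between -0.051 and -0.002 m and z of each of thick_cell, cell_holder in the frame of long_tray below 0.008 m and angle between each of thick_cell, cell_holder's own z axis and vertical below 0.08 rad and x of cell_holder in the frame of long_tray between 0.014 and 0.098 m and y of cell_holder in the frame of long_tray between 0.002 and 0.051 m)) and linear speed of each of wide_board, narrow_board, cell_holder, thick_cell, thin_cell below 0.02 m/s and angular speed of each of wide_board, narrow_board, cell_holder, thick_cell, thin_cell below 0.2 rad/s and contact force between each of wide_board, narrow_board, cell_holder, thick_cell, thin_cell and the fingers below 0.05 N and distance of each of stub_cell, flux_jar from where it was at the start of the episode below 0.02 m and angle between each of stub_cell, flux_jar's own z axis and vertical below 0.1 rad); the robot touches nothing.
It fails at once if a part of the kits is dropped (falls freely more than about 25 mm) ((linear speed of wide_board above 0.7 m/s and height (world z) of wide_board below 0.12 m and contact force between wide_board and the fingers below 0.02 N) or (linear speed of narrow_board above 0.7 m/s and height (world z) of narrow_board below 0.12 m and contact force between narrow_board and the fingers below 0.02 N) or (linear speed of cell_holder above 0.7 m/s and height (world z) of cell_holder below 0.12 m and contact force between cell_holder and the fingers below 0.02 N) or (linear speed of thick_cell above 0.7 m/s and height (world z) of thick_cell below 0.12 m and contact force between thick_cell and the fingers below 0.02 N) or (linear speed of thin_cell above 0.7 m/s and height (world z) of thin_cell below 0.12 m and contact force between thin_cell and the fingers below 0.02 N)).
It fails at once if the stub cell or the flux jar is shifted more than 20 mm or knocked over (distance of any of stub_cell, flux_jar from where it was at the start of the episode above 0.02 m or angle between any of stub_cell, flux_jar's own z axis and vertical above 0.3 rad).
It also fails if it takes over 125 s, if anything falls off the work surface, if the arm or the gripper's body presses on something with over 40 N, if the wrist force passes 120 N, or if a joint passes its speed limit or range.

### The arm

A 7-joint arm with a two-finger parallel gripper is mounted at the origin on the work surface. World frame = base frame: x ahead of the robot, y to its left, z up, the work surface at z = 0. Lengths are in mm, angles in rad, forces in N, time in s.
With the tool pointing down it reaches from about 425 to 825 mm from the base axis. Payload 3.6 kg.
Tool frame: the origin (TCP) lies midway between the tips of the shut fingers; the grasp point (between the pads) lies 19 mm behind it (ctrl.grip_depth is the distance from the TCP to the grasp point, in mm); y points along the fingers, z is the direction in which the jaws open and shut, and the axes are right-handed (so a half turn about y gives the same grasp; the last joint's range is limited). The gripper opens to 85 mm and grips with 20 to 120 N. Pads are 22 mm wide; open, the fingers measure 114 mm over their backs; the gripper's body (76 mm by 85 mm) begins 54 mm behind the grasp point. The pads swing forward as they close: fully open they stand 13 mm farther back than shut.
Start: joints at [-1.333, 0.615, -0.013, 1.423, 0.008, 1.103, -0.04], TCP at [169.454, 627.491, 191.397] pointing down, gripper open.
Joint ranges: [-3.12, 3.12], [-0.3, 2.06], [-1.34, 1.32], [0.26, 2.42], [-1.36, 4.5], [0.01, 1.98], [-2.84, 2.84]. Speed limits (rad/s): [2.79, 2.79, 3.14, 3.14, 3.14, 3.14, 3.14].

### API

Orientations are given as [roll, pitch, yaw] about the fixed x, y, z axes, in that order (R = Rz(yaw) Ry(pitch) Rx(roll)).
In Python, from rig import monitor, grab_frame, workorder, boxes_of, trace, ctrl gives the robot as it stands.
- The arm moves only by the shell command python3 -m inch 'ROWS' [FORCE]. ROWS is JSON, a list of rows, each an object of numbers: "x", "y", "z": the shift along the tool's x, y, z in mm; "rx", "ry", "rz": the turn, a rotation vector about the tool's x, y, z in degrees; "hand": the opening, from 0 (shut) to 1 (fully open). In form: [{"x": .., "y": .., "z": .., "rx": .., "ry": .., "rz": .., "hand": ..}, ...]. A call has 1 to 20 rows; each row shifts and turns the commanded pose from where the row before left it, along the tool's axes as they then stand; what a row does not reach is not made up. A row lasts 1/12 s, in which the tool goes at most 41.7 mm and 7.16 degrees, less where a joint would pass 70% of its speed; a pose out of reach is approached as far as the arm can. A call is refused whole if a number of a shift passes 41.7 or a number of a turn 7.16, either way. A call with a gripper value outside its range is refused whole. The fingers move at their own pace and stop on an object; FORCE is the grip in N (left out, the last holds). Time passes only in rows, so rows that do not move let the fingers close. It gives the time, the measured TCP pose, the force and the opening at its end, in the units of the state.
- monitor.read_state(): the state, without advancing time (a new reading comes with each control period).
- grab_frame(name): name is "scene" or "top" or "wrist"; returns a dict with "color" (480x640x3 uint8, blue, green, red), "depth" (480x640 float32, mm along the optical axis (not along the pixel's ray), 0 where there is no reading), "fx", "fy", "cx", "cy" (pixels), "camera_from_world" (4x4, takes a point from world to camera coordinates). Camera axes: x right, y down, z forward; pixel columns grow to the right and rows downward; lengths in mm; the calibration is good to about 2 mm. A picture is of the moment at which its call begins.
- workorder.sign_off(): hands the job in, once; it reports no verdict.
Trained networks look in a picture, given as the dict that the camera call returned (one of the last four; its "shot" number tells which), for a name from the list of things; names that differ only in an ending like _2 or _b are one class to them, and where a whole thing is asked for, a point or a joint stands for the part that bears it (a point fixed in the world has none). Each returns a list of dicts, best first, with "conf" (0 to 1); they miss things now and then, are a little off and sometimes report something else, mostly with a low value. They report only what shows in the picture. A call takes as long as a camera call.
- boxes_of(picture, label): "xyz" ([x, y, z] in mm, in world coordinates, good to about 4 mm: the middle of the surface that is visible of it).
- trace(picture, label): "mask" (480x640 bool, what is visible of it).
The state is a dict: "clock": time; "joints": joint angles; "joint_vel": joint speeds; "joint_torque": joint torques, N m; "eef_pos": TCP position; "orientation": TCP orientation; "contact_force": force on the tool from outside, world axes, zero at the start; "moment": the same for the moment, N m; "width": finger opening in mm.
Only numpy, scipy, OpenCV 4.12 (cv2) and the standard library are available. Lean on these libraries where they do the work, as an engineer would, in place of code of your own. Each camera call takes 0.05 s, during which the arm holds its last target.

## Working session

There is one attempt and no reset: what is moved stays moved. The work goes in short steps, Python scripts to look and compute and a shell command to move; the robot and the scene stay as the last step left them, time stands still between calls to the robot, and variables do not carry over. Pictures are saved under pics/ and viewed, and the job is handed in when it is done.

```bash
ls; mkdir -p pics
python3 - <<'E'
from rig import monitor, grab_frame, ctrl
import cv2
s=monitor.read_state();print(s)
for n in ("top","scene"):
    f=grab_frame(n);cv2.imwrite(f"pics/{n}0.png",f["color"])
print(ctrl.grip_depth)
E
```

```text
pics
{'clock': 0.0, 'joints': array([-1.33354047,  0.61591157, -0.0126302 ,  1.42495279,  0.00811829,
        1.10338742, -0.04042236]), 'joint_vel': array([ 0.00072228, -0.001887  , -0.00108595, -0.00016978, -0.00146533,
       -0.00178993,  0.00121504]), 'joint_torque': array([-1.28571955e-04, -4.69207442e+01,  2.58858399e-01, -1.71032041e+01,
        9.89641179e-03,  9.41611826e-03, -2.60188948e-06]), 'eef_pos': array([169.21953142, 626.66471327, 190.22535443]), 'orientation': array([-1.57340456e+00, -4.69972227e-05, -2.63691682e-01]), 'contact_force': array([ 1.02159867,  0.43148124, -0.3418318 ]), 'moment': array([-0.02628638,  0.03017338, -0.02544914]), 'width': 85.09088217987625}
18.700000000000003
```

View pics/top0.png

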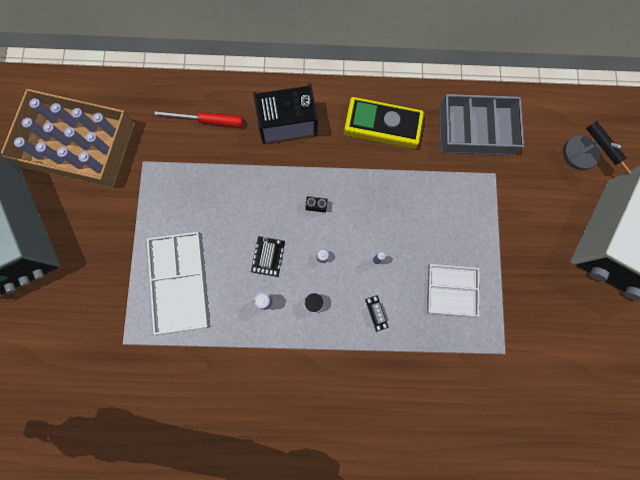

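View pics/scene0.png

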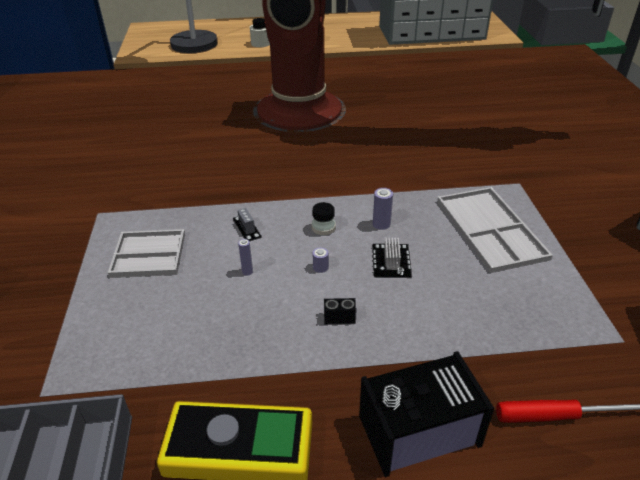

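The top view shows the long tray at left (177,283), the square tray at right (454,290), the wide board at (267,256), the thick cell at (262,300), the jar at (314,302), the stub at (322,255), the thin cell at (381,258), the narrow board at (377,313) and the holder at (316,204). I'll measure these positions next.

```bash
cat > h.py <<'E'
import numpy as np, cv2
from rig import monitor, grab_frame, boxes_of, trace, ctrl
def world(f,mask):
    v,u=np.nonzero(mask&(f["depth"]>0)); d=f["depth"][v,u]
    P=np.c_[(u-f["cx"])/f["fx"]*d,(v-f["cy"])/f["fy"]*d,d]
    T=np.linalg.inv(f["camera_from_world"]); return P@T[:3,:3].T+T[:3,3]
def rect(P):
    r=cv2.minAreaRect(P[:,:2].astype(np.float32)); return np.round(r[0],1),np.round(r[1],1),round(r[2],1)
E
python3 - <<'E'
from h import *
names="long_tray square_tray wide_board narrow_board cell_holder thick_cell thin_cell stub_cell flux_jar".split()
for cam in("top","scene"):
    f=grab_frame(cam); T=np.linalg.inv(f["camera_from_world"]);print(cam,T[:3,3].round(),round(f["fx"]))
    for n in names:
        b=boxes_of(f,n); t=trace(f,n)
        if b: print(n,np.round(b[0]["xyz"]),round(b[0]["conf"],2),len(b))
        if t:
            P=world(f,t[0]["mask"]); zt=np.percentile(P[:,2],97); print("   ",round(t[0]["conf"],2),len(P),rect(P),"ztop",round(zt,1),"med-top",P[P[:,2]>zt-5].mean(0).round(1))
E
```

```text
top [412.  18. 931.] 434
long_tray [496. 301.   7.] 0.78 1
    0.72 5143 (array([497. , 296.4]), array([207. , 111.3]), 9.8) ztop 12.5 med-top [504.7 296.7  11. ]
square_tray [ 491. -288.    2.] 0.83 1
    0.6 2457 (array([ 495.3, -292.8]), array([109.2, 104.2]), 87.1) ztop 13.5 med-top [ 497.4 -290.8   11.9]
wide_board [556. 106.   6.] 0.61 1
    0.51 480 (array([ 442.5, -129.4]), array([73.7, 31.1]), 18.1) ztop 31.6 med-top [ 442.4 -128.5   29.7]
narrow_board [ 442. -124.    4.] 0.72 2
    0.84 445 (array([ 443. , -128.8]), array([70.7, 29. ]), 18.5) ztop 31.7 med-top [ 442.4 -128.5   29.7]
cell_holder [671.   7.  30.] 0.8 2
    0.52 278 (array([673.2,   6.4]), array([45.6, 24.8]), 85.3) ztop 32.3 med-top [673.2   7.   29.9]
thick_cell [459. 108.  69.] 0.73 1
    0.83 236 (array([458.9, 109. ]), array([30.9, 28.8]), 47.1) ztop 71.6 med-top [459.  109.3  68.6]
thin_cell [458.   9.  48.] 0.5 2
    0.38 253 (array([459.5, 108.7]), array([31. , 32.6]), 79.8) ztop 71.6 med-top [459.3 109.4  68.6]
    0.59 107 (array([558.8,  -9.6]), array([23.4, 21.2]), 1.9) ztop 36.0 med-top [559.1  -9
[... 633 characters left out ...]
.1   29.2]
cell_holder [682.   7.  34.] 0.56 1
    0.65 787 (array([675.6,   6.3]), array([45.7, 28.6]), 84.4) ztop 30.3 med-top [676.7   6.7  28.5]
thick_cell [471. 112.  44.] 0.84 1
    0.96 748 (array([411.2, 121.1]), array([ 35. , 141.3]), 77.0) ztop 68.0 med-top [463.3 108.9  66.4]
thin_cell [ 565. -130.   36.] 0.74 1
    0.96 406 (array([ 523.1, -129.1]), array([92. , 17.5]), 1.2) ztop 63.0 med-top [ 560.1 -128.    61.5]
stub_cell [569.  -9.  24.] 0.89 1
    0.91 351 (array([563.8, -10.1]), array([25.6, 25.2]), 32.9) ztop 33.8 med-top [563.8 -10.3  31.8]
flux_jar [470. 111.  47.] 0.17 1
    0.8 639 (array([449.1,  -4.3]), array([77.3, 39.4]), 33.0) ztop 44.7 med-top [464.    5.6  42.9]
```

Run:
```python
from h import *
f=grab_frame("top")
v,u=np.mgrid[:480,:640]; d=f["depth"]
T=np.linalg.inv(f["camera_from_world"]); P=np.dstack([(u-f["cx"])/f["fx"]*d,(v-f["cy"])/f["fy"]*d,d])@T[:3,:3].T+T[:3,3]
Z=P[...,2]
reg=lambda a:(P[...,0]>a[0])&(P[...,0]<a[1])&(P[...,1]>a[2])&(P[...,1]<a[3])&(d>0)
g=f["color"].max(2)
m=reg((490,620,50,160)); print("mat z",np.median(Z[reg((600,700,-200,-100))]))
for nm,mm in (("board",m&((g<70)|(Z>6))),("sink",m&(Z>22)),("mid z8-20",m&(Z>8)&(Z<20))):
    print(nm,mm.sum(),rect(P[mm]),P[mm].mean(0).round(1))
m=reg((390,500,-190,-80))
for nm,mm in (("nb",m&((g<70)|(Z>6))),("block",m&(Z>22))): print(nm,mm.sum(),rect(P[mm]),P[mm].mean(0).round(1))
m=reg((520,600,-160,-100))&(Z>40);print("thin",m.sum(),rect(P[m]),P[m].mean(0).round(1), P[m&(Z>58)].mean(0).round(1))
# long tray walls at top
for nm,a in (("lt",(370,640,210,370)),("st",(420,570,-370,-220))):
    m=reg(a)&(Z>7)&(Z<25);print(nm,m.sum(),rect(P[m]));
    c=cv2.resize(f["color"][{"lt":slice(220,345),"st":slice(250,330)}[nm],{"lt":slice(130,230),"st":slice(410,500)}[nm]],None,fx=4,fy=4);cv2.imwrite(f"pics/{nm}.png",c)
cv2.imwrite("pics/mid.png",cv2.resize(f["color"][190:340,240:400],None,fx=4,fy=4,interpolation=cv2.INTER_CUBIC))
```

```text
mat z 0.1798354107462501
board 814 (array([550.7, 106.8]), array([59.6, 92. ]), 81.6) [558.  105.2  10.9]
sink 169 (array([557.3, 107.4]), array([22.2, 49.5]), 81.8) [557.1 107.6  28.5]
mid z8-20 141 (array([561.3, 106.9]), array([49.5, 67.2]), 82.2) [565.7 103.3  13.4]
nb 364 (array([ 441.5, -128.9]), array([70.6, 27.9]), 19.7) [ 441.2 -126.5   15.9]
block 163 (array([ 442.4, -128.5]), array([39.6, 16.9]), 20.0) [ 442.2 -128.    29.6]
thin 78 (array([ 556., -128.]), array([16.6, 16.9]), 29.0) [ 555.4 -127.2   60. ] [ 556.1 -128.1   62.9]
lt 897 (array([495.7, 296.2]), array([204.6, 111.6]), 9.4)
st 534 (array([ 495.5, -292.3]), array([108.4, 104.4]), 87.1)
```

View pics/mid.png

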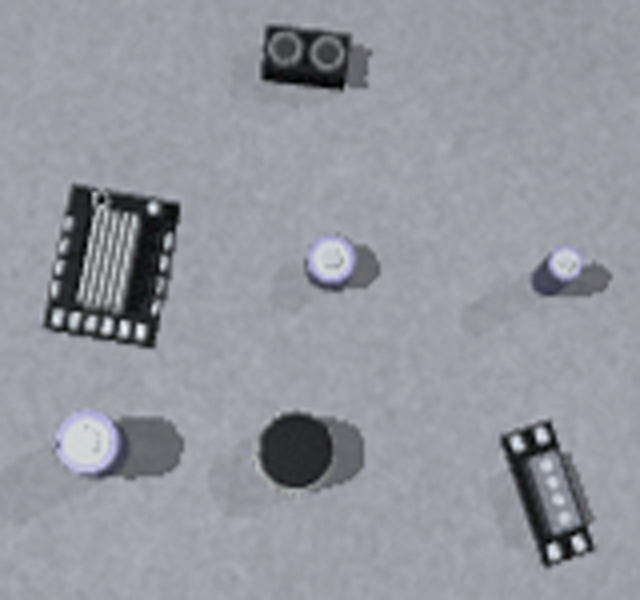

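```bash
cat >> h.py <<'E'
def plan(x,y,z,yaw):
    s=monitor.read_state(); p=s["eef_pos"]; r,pt,ps=s["orientation"]
    dy=(yaw-np.degrees(ps)+180)%360-180; c,sn=np.cos(np.radians(yaw)),np.sin(np.radians(yaw)); d=np.array([x,y,z])-p
    tx,tz,ty=d[0]*c+d[1]*sn,-d[0]*sn+d[1]*c,-d[2]
    n=int(np.ceil(max(np.hypot(tx,tz)/40,.01))); m=int(np.ceil(abs(dy)/7.1))
    print("clock %.2f pos %s rp %s yaw %.2f F %s w %.1f"%(s["clock"],p.round(1),np.degrees([r,pt]).round(2),np.degrees(ps),s["contact_force"].round(1),s["width"]))
    print("turn ry %.2f in %d x %.2f; then x %.1f z %.1f in %d rows x(%.1f, %.1f); y(down) %.1f"%(-dy,m,-dy/max(m,1),tx,tz,n,tx/n,tz/n,ty))
E
python3 -c "
from h import *
plan(557.5,107.5,190,-8.2)"
```

```text
clock 2.05 pos [169.4 627.5 191.4] rp [-90.   0.] yaw -15.11 F [-0.9 -0.4 -0.4] w 85.5
turn ry -6.91 in 1 x -6.91; then x 458.3 z -459.3 in 17 rows x(27.0, -27.0); y(down) 1.4
```

```bash
python3 -m inch '[{"ry":-6.9},{"x":27,"z":-27},{"x":27,"z":-27},{"x":27,"z":-27},{"x":27,"z":-27},{"x":27,"z":-27},{"x":27,"z":-27},{"x":27,"z":-27},{"x":27,"z":-27},{"x":27,"z":-27},{"x":27,"z":-27},{"x":27,"z":-27},{"x":27,"z":-27},{"x":27,"z":-27},{"x":27,"z":-27},{"x":27,"z":-27},{"x":27,"z":-27},{"x":26.3,"z":-27.3},{},{}]'
python3 -c "
from h import *
f=grab_frame('wrist');cv2.imwrite('pics/w1.png',f['color'])
plan(557.5,107.5,190,-8.2)
v,u=np.mgrid[:480,:640]; d=f['depth']
T=np.linalg.inv(f['camera_from_world']); P=np.dstack([(u-f['cx'])/f['fx']*d,(v-f['cy'])/f['fy']*d,d])@T[:3,:3].T+T[:3,3]
Z=P[...,2];X=P[...,0];Y=P[...,1]
print(T[:3,3])
m=(d>0)&(Z>22)&(Z<34)&(X>500)&(X<620)&(Y>60)&(Y<160); print(m.sum(),rect(P[m]),P[m].mean(0))
"
```

```text
clock 2.10 pos [169.4 627.5 191.4] rp [-90.01   0.  ] yaw -15.11 F [ 0.1  0.6 -0.2] w 85.5
turn ry -6.91 in 1 x -6.91; then x 458.3 z -459.3 in 17 rows x(27.0, -27.0); y(down) 1.4
[104.21648438 644.13880493 375.18528239]
0 (array([0., 0.]), array([0., 0.]), 0.0) [nan nan nan]$[0]: bad value
<string>:9: RuntimeWarning: Mean of empty slice.
  ret = um.true_divide(
```

View pics/w1.png

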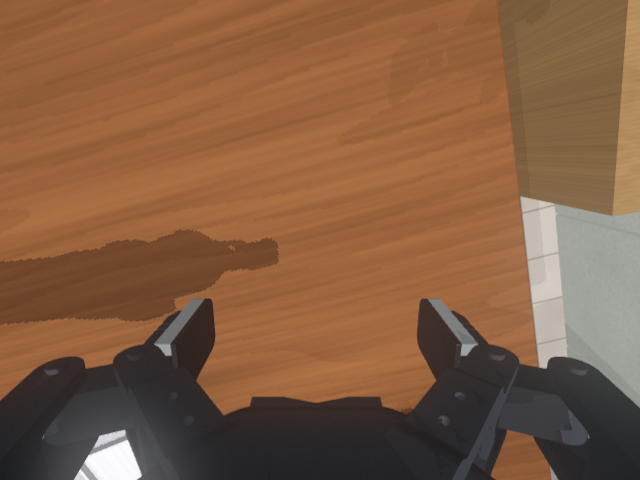

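The wrist picture shows only the open fingers and the table, because the call was refused and nothing moved. I'll try giving every key in each row.

```bash
python3 -m inch '[{"x":0,"y":0,"z":0,"rx":0,"ry":-6.9,"rz":0,"hand":1}]'
```

```text
clock: 2.18
eef_pos: [169.3, 627.5, 191.4]
orientation: [-1.571, -0.0, -0.141]
contact_force: [-0.4, -0.3, -0.5]
width: 85.2
```

```bash
python3 -m inch '[{"x":27,"z":-27,"hand":1}]';python3 -m inch '[{"x":27,"y":0,"z":-27,"rx":0,"ry":0,"rz":0,"hand":1}]'; python3 -c "
from h import *
plan(557.5,107.5,190,-8.2)"
```

```text
clock: 2.27
eef_pos: [184.0, 602.6, 190.8]
orientation: [-1.566, 0.007, -0.127]
contact_force: [-0.1, 1.7, 0.2]
width: 85.6
clock 2.27 pos [184.  602.6 190.8] rp [-89.71   0.42] yaw -7.30 F [-0.1  1.7  0.2] w 85.6
turn ry 0.90 in 1 x 0.90; then x 440.3 z -436.8 in 16 rows x(27.5, -27.3); y(down) 0.8$[0]: bad value
```

```bash
python3 -m inch '[{"x":27,"y":0,"z":-27,"rx":0,"ry":0,"rz":0,"hand":1},{"x":27,"y":0,"z":-27,"rx":0,"ry":0,"rz":0,"hand":1},{"x":27,"y":0,"z":-27,"rx":0,"ry":0,"rz":0,"hand":1},{"x":27,"y":0,"z":-27,"rx":0,"ry":0,"rz":0,"hand":1},{"x":27,"y":0,"z":-27,"rx":0,"ry":0,"rz":0,"hand":1},{"x":27,"y":0,"z":-27,"rx":0,"ry":0,"rz":0,"hand":1},{"x":27,"y":0,"z":-27,"rx":0,"ry":0,"rz":0,"hand":1},{"x":27,"y":0,"z":-27,"rx":0,"ry":0,"rz":0,"hand":1},{"x":27,"y":0,"z":-27,"rx":0,"ry":0,"rz":0,"hand":1},{"x":27,"y":0,"z":-27,"rx":0,"ry":0,"rz":0,"hand":1},{"x":27,"y":0,"z":-27,"rx":0,"ry":0,"rz":0,"hand":1},{"x":27,"y":0,"z":-27,"rx":0,"ry":0,"rz":0,"hand":1},{"x":27,"y":0,"z":-27,"rx":0,"ry":0,"rz":0,"hand":1},{"x":27,"y":0,"z":-27,"rx":0,"ry":0,"rz":0,"hand":1},{"x":27,"y":0,"z":-27,"rx":0,"ry":0,"rz":0,"hand":1},{"x":26,"y":0,"z":-27,"rx":0,"ry":0,"rz":0,"hand":1},{"x":0,"y":0,"z":0,"rx":0,"ry":0,"rz":0,"hand":1},{"x":0,"y":0,"z":0,"rx":0,"ry":0,"rz":0,"hand":1},{"x":0,"y":0,"z":0,"rx":0,"ry":0,"rz":0,"hand":1}]'
python3 -c "
from h import *
plan(557.5,107.5,190,-8.2)
f=grab_frame('wrist');cv2.imwrite('pics/w2.png',f['color'])
v,u=np.mgrid[:480,:640]; d=f['depth']
T=np.linalg.inv(f['camera_from_world']); P=np.dstack([(u-f['cx'])/f['fx']*d,(v-f['cy'])/f['fy']*d,d])@T[:3,:3].T+T[:3,3]
Z=P[...,2];X=P[...,0];Y=P[...,1]
m=(d>0)&(Z>22)&(Z<34)&(X>500)&(X<620)&(Y>60)&(Y<160); print(m.sum(),rect(P[m]),P[m].mean(0))
"
```

```text
clock: 3.85
eef_pos: [556.8, 108.5, 191.3]
orientation: [-1.57, 0.001, -0.143]
contact_force: [-0.6, 0.6, 0.7]
width: 85.0
clock 3.85 pos [556.8 108.5 191.3] rp [-8.995e+01  5.000e-02] yaw -8.20 F [-0.6  0.6  0.7] w 85.0
turn ry -0.00 in 1 x -0.00; then x 0.8 z -0.9 in 1 rows x(0.8, -0.9); y(down) 1.3
571 (array([556.4, 107.2]), array([22. , 50.2]), 81.5) [556.36115177 106.81303305  30.86155358]
```

View pics/w2.png

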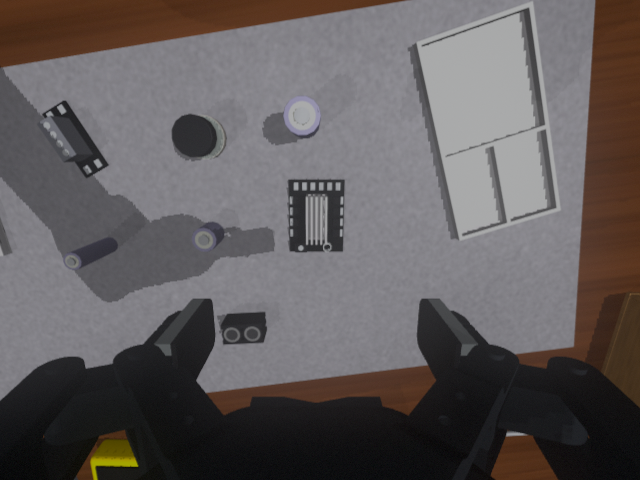

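Wrist view: the board is centred between the fingers at (316,215), and its measured sink centre (556.4, 107.2) agrees with the top camera. I'll descend and grip.

```bash
python3 -m inch '[{"x":0,"y":40,"z":-1.3,"rx":0,"ry":0,"rz":0,"hand":1},{"x":0,"y":40,"z":0,"rx":0,"ry":0,"rz":0,"hand":1},{"x":0,"y":40,"z":0,"rx":0,"ry":0,"rz":0,"hand":1},{"x":0,"y":35,"z":0,"rx":0,"ry":0,"rz":0,"hand":1},{"x":0,"y":20,"z":0,"rx":0,"ry":0,"rz":0,"hand":1},{"x":0,"y":7,"z":0,"rx":0,"ry":0,"rz":0,"hand":1},{"x":0,"y":0,"z":0,"rx":0,"ry":0,"rz":0,"hand":1},{"x":0,"y":0,"z":0,"rx":0,"ry":0,"rz":0,"hand":1}]' 40
python3 -m inch '[{"x":0,"y":0,"z":0,"rx":0,"ry":0,"rz":0,"hand":0},{"x":0,"y":0,"z":0,"rx":0,"ry":0,"rz":0,"hand":0},{"x":0,"y":0,"z":0,"rx":0,"ry":0,"rz":0,"hand":0},{"x":0,"y":0,"z":0,"rx":0,"ry":0,"rz":0,"hand":0},{"x":0,"y":0,"z":0,"rx":0,"ry":0,"rz":0,"hand":0},{"x":0,"y":0,"z":0,"rx":0,"ry":0,"rz":0,"hand":0},{"x":0,"y":0,"z":0,"rx":0,"ry":0,"rz":0,"hand":0},{"x":0,"y":0,"z":0,"rx":0,"ry":0,"rz":0,"hand":0}]' 40
```

```text
clock: 4.57
eef_pos: [557.6, 107.9, 10.4]
orientation: [-1.57, -0.001, -0.141]
contact_force: [-0.2, 0.1, 1.1]
width: 85.5
clock: 5.23
eef_pos: [557.0, 106.5, 9.4]
orientation: [-1.571, 0.0, -0.143]
contact_force: [0.4, 0.5, -0.5]
width: 0.0
```

```bash
python3 -c "
from h import *
f=grab_frame('scene');cv2.imwrite('pics/s1.png',f['color']);print(monitor.read_state()['width'])
f=grab_frame('wrist');cv2.imwrite('pics/w3.png',f['color'])
"
```

```text
0.20798746878076346
```

View pics/s1.png

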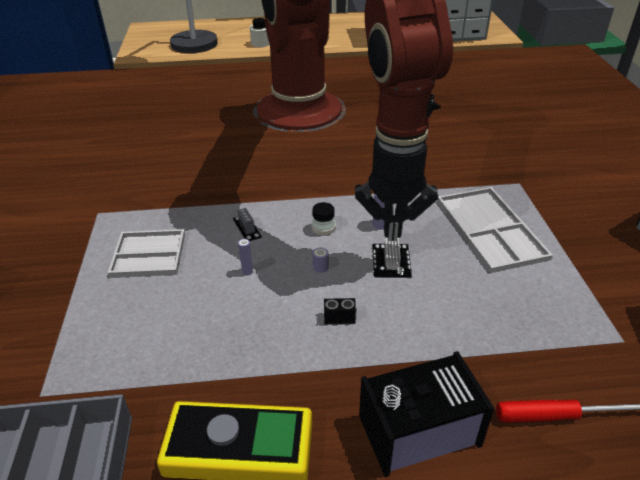

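View pics/w3.png

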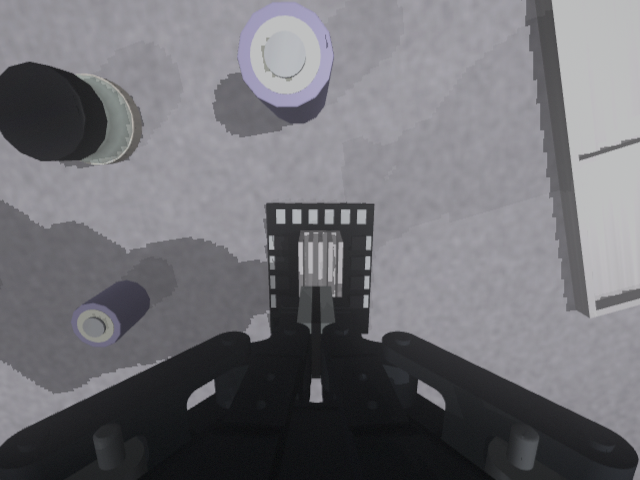

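```bash
python3 -c "
from h import *
for n in('scene','wrist'):
    f=grab_frame(n)
    for p in ([557,106.5,9.4],[557,106.5,28],[557,106.5,80]):
        q=f['camera_from_world']@np.r_[p,1]; u,v=f['fx']*q[0]/q[2]+f['cx'],f['fy']*q[1]/q[2]+f['cy']; print(n,p,u,v,q[2])
    c=f['color'].copy()
    if n=='scene': cv2.imwrite('pics/s2.png',cv2.resize(c[150:300,310:470],None,fx=5,fy=4))
    v,u=np.mgrid[:480,:640]; d=f['depth']
    T=np.linalg.inv(f['camera_from_world']); P=np.dstack([(u-f['cx'])/f['fx']*d,(v-f['cy'])/f['fy']*d,d])@T[:3,:3].T+T[:3,3]
    if n=='wrist':
        for vv in range(230,440,15): print(vv,P[vv,316].round(), P[vv,305].round())
    else:
        for vv in range(180,275,7): print(vv,P[vv,392].round())
"
```

```text
scene [557, 106.5, 9.4] 390.6703073351274 255.06750908620853 943.5440890111446
scene [557, 106.5, 28] 391.4356921691746 246.42336061601551 931.5830736717508
scene [557, 106.5, 80] 393.68364210039954 221.03533083716889 898.1436759487143
180 [592.  90. 181.]
187 [569.  96. 153.]
194 [577.  95. 146.]
201 [576.  96. 133.]
208 [575.  97. 119.]
215 [569. 100. 102.]
222 [570. 101.  89.]
229 [568. 102.  74.]
236 [569. 103.  60.]
243 [549. 109.  29.]
250 [565. 106.  28.]
257 [575. 104.  21.]
264 [584. 103.  14.]
271 [589. 103.   4.]
wrist [557, 106.5, 9.4] 317.7687676490655 274.6501859745959 195.02230961529966
wrist [557, 106.5, 28] 317.9325162281923 287.0230576637811 177.08551130459944
wrist [557, 106.5, 80] 318.63583956682197 340.1662939060626 126.93962355425464
230 [532. 109.   5.] [531. 103.   6.]
245 [539. 108.  10.] [538. 102.  10.]
260 [490. 115. 193.] [547. 101.  10.]
275 [557. 105.  10.] [556.  99.   9.]
290 [545. 107.  60.] [545. 103.  60.]
305 [545. 107.  75.] [545. 103.  74.]
320 [546. 107.  86.] [545. 103.  86.]
335 [550. 106.  88.] [544. 104.  98.]
350 [555. 106.  89.] [544. 104. 106.]
365 [562. 105.  88.] [548. 104. 107.]
380 [632.  95.   1.] [559. 102. 100.]
395 [644.  93.   1.] [562. 101. 102.]
410 [545. 107. 130.] [544. 105. 130.]
425 [546. 107. 133.] [546. 105. 132.]
```

View pics/s2.png

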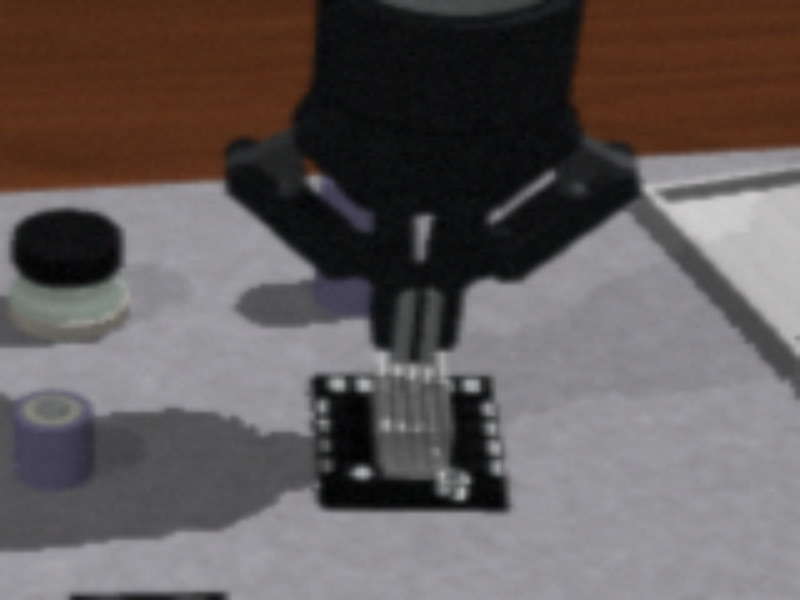

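The scene crop shows the shut fingertips at about (393,240), roughly 50 mm above where the state puts the TCP, so the fingers never reached the heat sink. I'll measure that offset.

```bash
python3 -c "
from h import *
for n in('scene','wrist'):
    f=grab_frame(n)
    v,u=np.mgrid[:480,:640]; d=f['depth']
    T=np.linalg.inv(f['camera_from_world']); P=np.dstack([(u-f['cx'])/f['fx']*d,(v-f['cy'])/f['fy']*d,d])@T[:3,:3].T+T[:3,3]
    m=(d>0)&(abs(P[...,0]-557)<30)&(abs(P[...,1]-106)<30)&(P[...,2]>36)&(P[...,2]<100)
    z=np.sort(P[m][:,2]); print(n,m.sum(),z[:12].round(1)); Q=P[m]; Q=Q[Q[:,2]<75]; print(Q.min(0).round(1),Q.max(0).round(1))
    if n=='wrist': cv2.imwrite('pics/w4.png',cv2.resize(f['color'][200:440,230:410],None,fx=4,fy=2.5))
print(monitor.read_state())
"
```

```text
scene 520 [49.  49.4 50.5 50.5 50.6 50.6 51.  51.8 52.1 52.7 52.7 53.1]
[549.1  91.4  49. ] [573.5 118.1  75. ]
wrist 5083 [53.9 54.5 54.5 54.7 54.7 54.9 54.9 55.  55.  55.1 55.1 55.2]
[543.7  92.9  53.9] [552.1 119.9  75. ]
{'clock': 5.5333, 'joints': array([-0.23886294,  0.72433769,  0.0180069 ,  1.84360619, -0.02196882,
        0.57400057,  1.220533  ]), 'joint_vel': array([-1.42856896e-03,  7.07487878e-04, -1.58516808e-03, -3.12274092e-05,
        9.21146560e-04,  1.10668555e-03,  2.82865002e-04]), 'joint_torque': array([ 3.00223204e-03, -4.45972681e+01,  6.78008795e-01, -1.04127637e+01,
        6.40446422e-03,  1.83160759e-03, -1.22270791e-05]), 'eef_pos': array([556.96397444, 106.49661555,   9.34095945]), 'orientation': array([-1.57085765e+00,  1.49214619e-04, -1.43337888e-01]), 'contact_force': array([ 0.26444526,  0.11858486, -0.14200793]), 'moment': array([-0.01864726, -0.01018818,  0.00674229]), 'width': -0.15168789133172492}
```

View pics/w4.png

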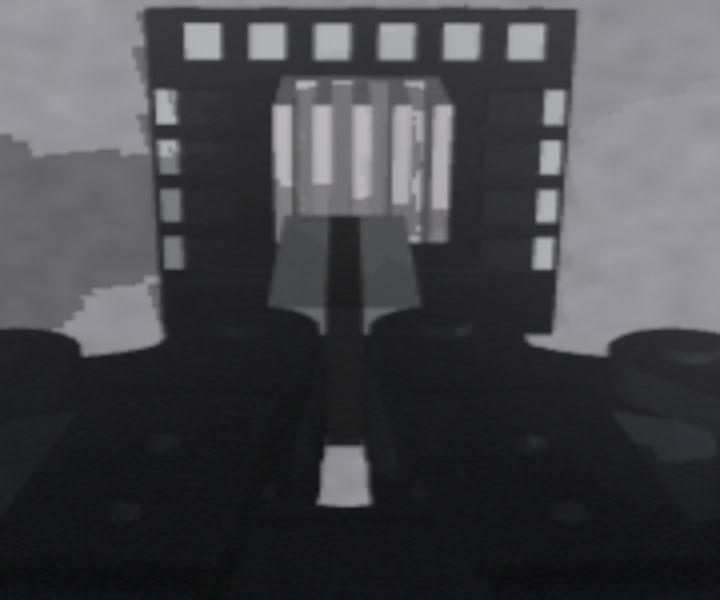

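```bash
python3 -m inch '[{"x":0,"y":0,"z":0,"rx":0,"ry":0,"rz":0,"hand":1},{"x":0,"y":0,"z":0,"rx":0,"ry":0,"rz":0,"hand":1},{"x":0,"y":0,"z":0,"rx":0,"ry":0,"rz":0,"hand":1},{"x":0,"y":0,"z":0,"rx":0,"ry":0,"rz":0,"hand":1},{"x":0,"y":0,"z":0,"rx":0,"ry":0,"rz":0,"hand":1},{"x":0,"y":0,"z":0.5,"rx":0,"ry":0,"rz":0,"hand":1},{"x":0,"y":10,"z":0,"rx":0,"ry":0,"rz":0,"hand":1},{"x":0,"y":10,"z":0,"rx":0,"ry":0,"rz":0,"hand":1},{"x":0,"y":10,"z":0,"rx":0,"ry":0,"rz":0,"hand":1},{"x":0,"y":0,"z":0,"rx":0,"ry":0,"rz":0,"hand":1},{"x":0,"y":0,"z":0,"rx":0,"ry":0,"rz":0,"hand":1}]' 40
python3 -c "
from h import *
f=grab_frame('scene');cv2.imwrite('pics/s3.png',cv2.resize(f['color'][150:300,310:470],None,fx=5,fy=4))
v,u=np.mgrid[:480,:640]; d=f['depth']
T=np.linalg.inv(f['camera_from_world']); P=np.dstack([(u-f['cx'])/f['fx']*d,(v-f['cy'])/f['fy']*d,d])@T[:3,:3].T+T[:3,3]
m=(d>0)&(abs(P[...,0]-557)<25)&(abs(abs(P[...,1]-106)-50)<14)&(P[...,2]>6)&(P[...,2]<100)
z=np.sort(P[m][:,2]); print(m.sum(),z[:12].round(1))"
```

```text
clock: 6.45
eef_pos: [556.0, 106.7, -22.0]
orientation: [-1.572, 0.003, -0.143]
contact_force: [-0.0, -0.3, -0.8]
width: 85.4
920 [28.7 31.2 31.9 32.6 32.7 32.8 33.  33.2 33.4 33.6 33.6 34. ]
```

View pics/s3.png

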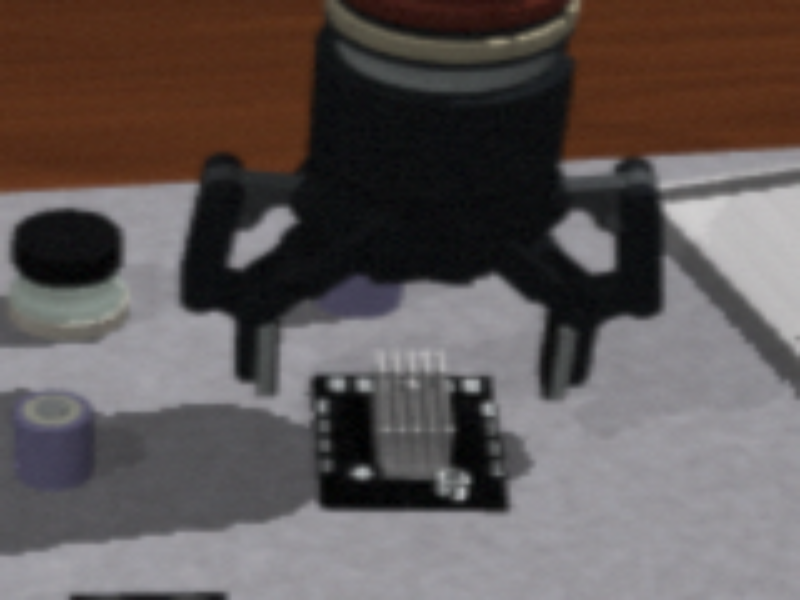

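The fingers straddle the sink, with open tips at z≈34. That fits an offset of +43 mm between the true tip height and the reported z. I'll go down another 12 mm and grip.

```bash
python3 -m inch '[{"x":0,"y":6,"z":0,"rx":0,"ry":0,"rz":0,"hand":1},{"x":0,"y":6,"z":0,"rx":0,"ry":0,"rz":0,"hand":1},{"x":0,"y":0,"z":0,"rx":0,"ry":0,"rz":0,"hand":1},{"x":0,"y":0,"z":0,"rx":0,"ry":0,"rz":0,"hand":0},{"x":0,"y":0,"z":0,"rx":0,"ry":0,"rz":0,"hand":0},{"x":0,"y":0,"z":0,"rx":0,"ry":0,"rz":0,"hand":0},{"x":0,"y":0,"z":0,"rx":0,"ry":0,"rz":0,"hand":0},{"x":0,"y":0,"z":0,"rx":0,"ry":0,"rz":0,"hand":0},{"x":0,"y":0,"z":0,"rx":0,"ry":0,"rz":0,"hand":0},{"x":0,"y":0,"z":0,"rx":0,"ry":0,"rz":0,"hand":0}]' 40
python3 -c "
from h import *
f=grab_frame('scene');cv2.imwrite('pics/s4.png',cv2.resize(f['color'][150:300,310:470],None,fx=5,fy=4));print(monitor.read_state()['width'])"
```

```text
clock: 7.33
eef_pos: [557.5, 107.1, -32.2]
orientation: [-1.57, -0.001, -0.143]
contact_force: [0.3, 0.5, 3.5]
width: 21.0
20.918975881561117
```

View pics/s4.png

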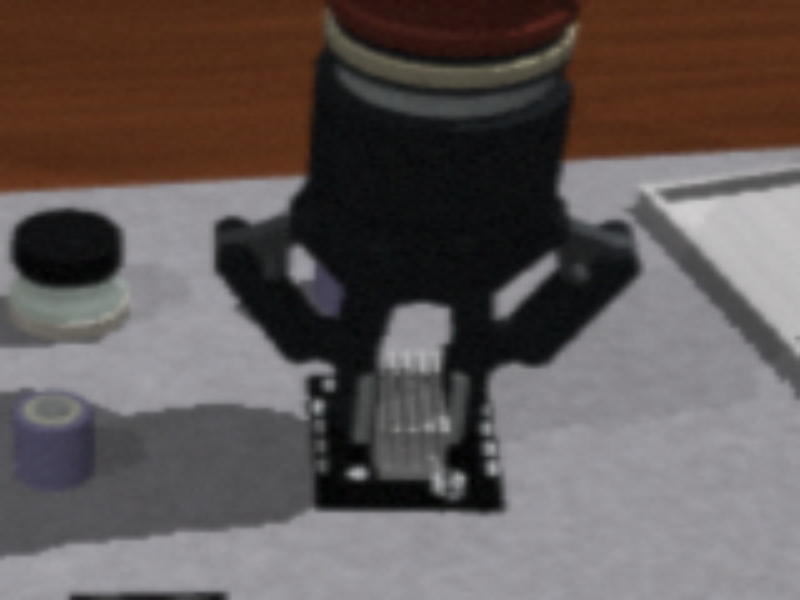

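```bash
python3 -m inch '[{"x":0,"y":-8,"z":0,"rx":0,"ry":0,"rz":0,"hand":0},{"x":0,"y":-15,"z":0,"rx":0,"ry":0,"rz":0,"hand":0},{"x":0,"y":-25,"z":0,"rx":0,"ry":0,"rz":0,"hand":0},{"x":0,"y":-25,"z":0,"rx":0,"ry":0,"rz":0,"hand":0},{"x":0,"y":-22,"z":0,"rx":0,"ry":0,"rz":0,"hand":0},{"x":0,"y":0,"z":0,"rx":0,"ry":-5.9,"rz":0,"hand":0},{"x":0,"y":0,"z":0,"rx":0,"ry":-5.9,"rz":0,"hand":0},{"x":0,"y":0,"z":0,"rx":0,"ry":-5.9,"rz":0,"hand":0},{"x":0,"y":0,"z":0,"rx":0,"ry":0,"rz":0,"hand":0},{"x":0,"y":0,"z":0,"rx":0,"ry":0,"rz":0,"hand":0}]' 40
python3 -c "
from h import *
plan(453.1,289,-29,9.5)"
```

```text
clock: 8.22
eef_pos: [556.6, 106.6, 62.4]
orientation: [-1.571, 0.001, 0.163]
contact_force: [-0.2, -0.9, -1.3]
width: 20.9
clock 8.22 pos [556.6 106.6  62.4] rp [-9.e+01  5.e-02] yaw 9.32 F [-0.2 -0.9 -1.3] w 20.9
turn ry -0.18 in 1 x -0.18; then x -72.0 z 196.9 in 6 rows x(-12.0, 32.8); y(down) 91.4
```

```bash
python3 -m inch '[{"x":-5,"y":0,"z":13,"rx":0,"ry":0,"rz":0,"hand":0},{"x":-10,"y":0,"z":27,"rx":0,"ry":0,"rz":0,"hand":0},{"x":-12,"y":0,"z":34,"rx":0,"ry":0,"rz":0,"hand":0},{"x":-12,"y":0,"z":34,"rx":0,"ry":0,"rz":0,"hand":0},{"x":-12,"y":0,"z":34,"rx":0,"ry":0,"rz":0,"hand":0},{"x":-11,"y":0,"z":28,"rx":0,"ry":0,"rz":0,"hand":0},{"x":-7,"y":0,"z":18,"rx":0,"ry":0,"rz":0,"hand":0},{"x":-3,"y":0,"z":9,"rx":0,"ry":0,"rz":0,"hand":0},{"x":0,"y":0,"z":0,"rx":0,"ry":0,"rz":0,"hand":0},{"x":0,"y":0,"z":0,"rx":0,"ry":0,"rz":0,"hand":0},{"x":0,"y":25,"z":0,"rx":0,"ry":0,"rz":0,"hand":0},{"x":0,"y":20,"z":0,"rx":0,"ry":0,"rz":0,"hand":0},{"x":0,"y":12,"z":0,"rx":0,"ry":0,"rz":0,"hand":0},{"x":0,"y":5,"z":0,"rx":0,"ry":0,"rz":0,"hand":0},{"x":0,"y":0,"z":0,"rx":0,"ry":0,"rz":0,"hand":0}]' 40
python3 -c "
from h import *
plan(453.1,289,-29,9.5)
f=grab_frame('scene');cv2.imwrite('pics/s5.png',cv2.resize(f['color'][130:290,400:580],None,fx=4,fy=3.5));print(monitor.read_state()['width'])"
```

```text
clock: 9.47
eef_pos: [454.1, 286.8, -0.7]
orientation: [-1.573, 0.002, 0.162]
contact_force: [-0.2, 0.4, -0.7]
width: 21.0
clock 9.47 pos [454.1 286.8  -0.7] rp [-90.14   0.11] yaw 9.27 F [-0.2  0.4 -0.7] w 21.0
turn ry -0.23 in 1 x -0.23; then x -0.6 z 2.4 in 1 rows x(-0.6, 2.4); y(down) 28.3
21.04879493288241
```

View pics/s5.png

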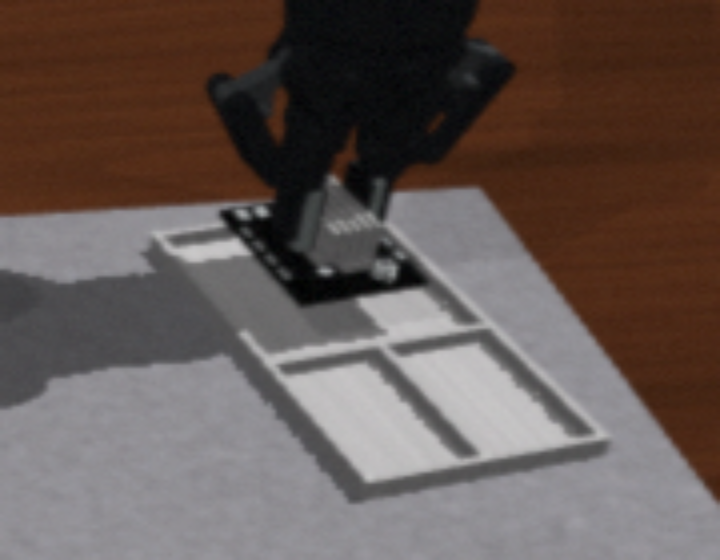

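The board hangs level and aligned above the large compartment. Lowering it now.

```bash
python3 -m inch '[{"x":-0.6,"y":10,"z":2.4,"rx":0,"ry":0,"rz":0,"hand":0},{"x":0,"y":8,"z":0,"rx":0,"ry":0,"rz":0,"hand":0},{"x":0,"y":5,"z":0,"rx":0,"ry":0,"rz":0,"hand":0},{"x":0,"y":2.5,"z":0,"rx":0,"ry":0,"rz":0,"hand":0},{"x":0,"y":1.5,"z":0,"rx":0,"ry":0,"rz":0,"hand":0},{"x":0,"y":1,"z":0,"rx":0,"ry":0,"rz":0,"hand":0},{"x":0,"y":0,"z":0,"rx":0,"ry":0,"rz":0,"hand":0},{"x":0,"y":0,"z":0,"rx":0,"ry":0,"rz":0,"hand":0}]' 40
```

```text
clock: 10.18
eef_pos: [452.8, 291.7, -27.4]
orientation: [-1.571, -0.0, 0.166]
contact_force: [0.0, 0.3, -0.9]
width: 21.5
```

```bash
python3 -m inch '[{"x":0,"y":0.7,"z":0,"rx":0,"ry":0,"rz":0,"hand":0},{"x":0,"y":0.7,"z":0,"rx":0,"ry":0,"rz":0,"hand":0},{"x":0,"y":0.6,"z":0,"rx":0,"ry":0,"rz":0,"hand":0},{"x":0,"y":0,"z":0,"rx":0,"ry":0,"rz":0,"hand":0},{"x":0,"y":0,"z":0,"rx":0,"ry":0,"rz":0,"hand":0}]' 40
```

```text
clock: 10.6
eef_pos: [452.7, 291.8, -29.2]
orientation: [-1.571, -0.0, 0.166]
contact_force: [-0.9, -0.0, 2.7]
width: 21.4
```

```bash
python3 -m inch '[{"x":0,"y":0,"z":0,"rx":0,"ry":0,"rz":0,"hand":0.5},{"x":0,"y":0,"z":0,"rx":0,"ry":0,"rz":0,"hand":0.5},{"x":0,"y":0,"z":0,"rx":0,"ry":0,"rz":0,"hand":0.5},{"x":0,"y":0,"z":0,"rx":0,"ry":0,"rz":0,"hand":0.5},{"x":0,"y":-10,"z":0,"rx":0,"ry":0,"rz":0,"hand":0.5},{"x":0,"y":-25,"z":0,"rx":0,"ry":0,"rz":0,"hand":0.5},{"x":0,"y":-40,"z":0,"rx":0,"ry":0,"rz":0,"hand":0.5},{"x":0,"y":-40,"z":0,"rx":0,"ry":0,"rz":0,"hand":1},{"x":0,"y":-25,"z":0,"rx":0,"ry":0,"rz":0,"hand":1},{"x":0,"y":0,"z":0,"rx":0,"ry":0,"rz":0,"hand":1}]' 40
python3 -c "
from h import *
plan(673.2,6.7,60,-94.7)
plan(673.2,6.7,60,85.3)
f=grab_frame('scene');cv2.imwrite('pics/s6.png',f['color'])"
```

```text
clock: 11.43
eef_pos: [456.4, 294.2, 117.0]
orientation: [-1.565, -0.012, 0.165]
contact_force: [0.1, -0.2, -1.3]
width: 76.9
clock 11.43 pos [456.4 294.2 117. ] rp [-89.68  -0.69] yaw 9.47 F [ 0.1 -0.2 -1.3] w 76.9
turn ry 104.17 in 15 x 6.94; then x 268.8 z 239.7 in 10 rows x(26.9, 24.0); y(down) 57.0
clock 11.43 pos [456.4 294.2 117. ] rp [-89.68  -0.69] yaw 9.47 F [ 0.1 -0.2 -1.3] w 76.9
turn ry -75.83 in 11 x -6.89; then x -268.8 z -239.7 in 10 rows x(-26.9, -24.0); y(down) 57.0
```

View pics/s6.png

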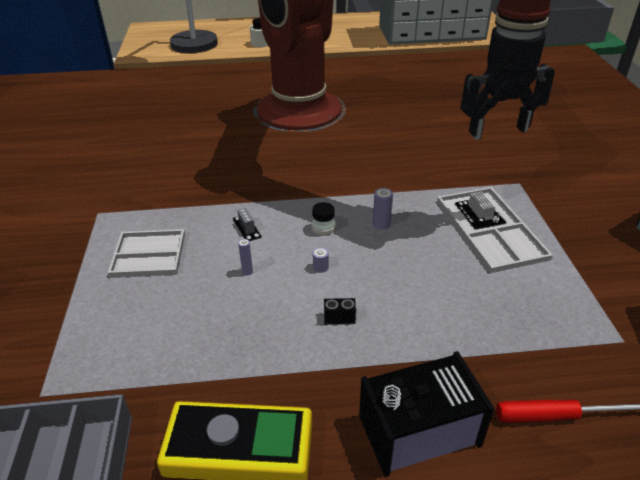

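The wide board sits in the large compartment around (480,208). Next is the holder.

```bash
python3 -m inch '[{"x":18.5,"y":0,"z":-35.5,"rx":0,"ry":0,"rz":0,"hand":1},{"x":18.5,"y":0,"z":-35.5,"rx":0,"ry":0,"rz":0,"hand":1},{"x":18.5,"y":0,"z":-35.5,"rx":0,"ry":0,"rz":0,"hand":1},{"x":18.5,"y":0,"z":-35.5,"rx":0,"ry":0,"rz":0,"hand":1},{"x":18.5,"y":0,"z":-35.5,"rx":0,"ry":0,"rz":0,"hand":1},{"x":18.5,"y":0,"z":-35.5,"rx":0,"ry":0,"rz":0,"hand":1},{"x":18.5,"y":0,"z":-35.5,"rx":0,"ry":0,"rz":0,"hand":1},{"x":18.5,"y":0,"z":-35.5,"rx":0,"ry":0,"rz":0,"hand":1},{"x":18.5,"y":0,"z":-35.5,"rx":0,"ry":0,"rz":0,"hand":1},{"x":0,"y":0,"z":0,"rx":0,"ry":6.94,"rz":0,"hand":1},{"x":0,"y":0,"z":0,"rx":0,"ry":6.94,"rz":0,"hand":1},{"x":0,"y":0,"z":0,"rx":0,"ry":6.94,"rz":0,"hand":1},{"x":0,"y":0,"z":0,"rx":0,"ry":6.94,"rz":0,"hand":1},{"x":0,"y":0,"z":0,"rx":0,"ry":6.94,"rz":0,"hand":1},{"x":0,"y":0,"z":0,"rx":0,"ry":6.94,"rz":0,"hand":1},{"x":0,"y":0,"z":0,"rx":0,"ry":6.94,"rz":0,"hand":1},{"x":0,"y":0,"z":0,"rx":0,"ry":6.94,"rz":0,"hand":1},{"x":0,"y":0,"z":0,"rx":0,"ry":6.94,"rz":0,"hand":1},{"x":0,"y":0,"z":0,"rx":0,"ry":6.94,"rz":0,"hand":1},{"x":0,"y":0,"z":0,"rx":0,"ry":6.94,"rz":0,"hand":1}]' 40
python3 -m inch '[{"x":0,"y":0,"z":0,"rx":0,"ry":6.94,"rz":0,"hand":1},{"x":0,"y":0,"z":0,"rx":0,"ry":6.94,"rz":0,"hand":1},{"x":0,"y":0,"z":0,"rx":0,"ry":6.94,"rz":0,"hand":1},{"x":0,"y":0,"z":0,"rx":0,"ry":6.94,"rz":0,"hand":1},{"x":0,"y":0,"z":0,"rx":0,"ry":0,"rz":0,"hand":1},{"x":0,"y":0,"z":0,"rx":0,"ry":0,"rz":0,"hand":1},{"x":0,"y":0,"z":0,"rx":0,"ry":0,"rz":0,"hand":1}]' 40
python3 -c "
from h import *
plan(673.2,6.7,-30,-94.7)
f=grab_frame('wrist');cv2.imwrite('pics/w5.png',f['color'])
v,u=np.mgrid[:480,:640]; d=f['depth']
T=np.linalg.inv(f['camera_from_world']); P=np.dstack([(u-f['cx'])/f['fx']*d,(v-f['cy'])/f['fy']*d,d])@T[:3,:3].T+T[:3,3]
Z=P[...,2];X=P[...,0];Y=P[...,1]
m=(d>0)&(Z>22)&(Z<34)&(X>640)&(X<710)&(Y>-30)&(Y<50); print(m.sum(),rect(P[m]),P[m].mean(0))
"
```

```text
clock: 13.15
eef_pos: [668.2, 4.1, 108.7]
orientation: [-1.574, 0.001, -1.173]
contact_force: [0.3, -0.7, -0.0]
width: 85.6
clock: 13.73
eef_pos: [668.9, 4.1, 109.6]
orientation: [-1.572, -0.0, -1.649]
contact_force: [0.1, 0.3, -0.4]
width: 85.5
clock 13.73 pos [668.9   4.1 109.6] rp [-9.01e+01 -1.00e-02] yaw -94.46 F [ 0.1  0.3 -0.4] w 85.5
turn ry 0.24 in 1 x 0.24; then x -2.9 z 4.1 in 1 rows x(-2.9, 4.1); y(down) 139.6
1715 (array([672.8,   6.7]), array([45.9, 24.1]), 84.7) [672.89497837   7.53891374  31.27437048]
```

View pics/w5.png

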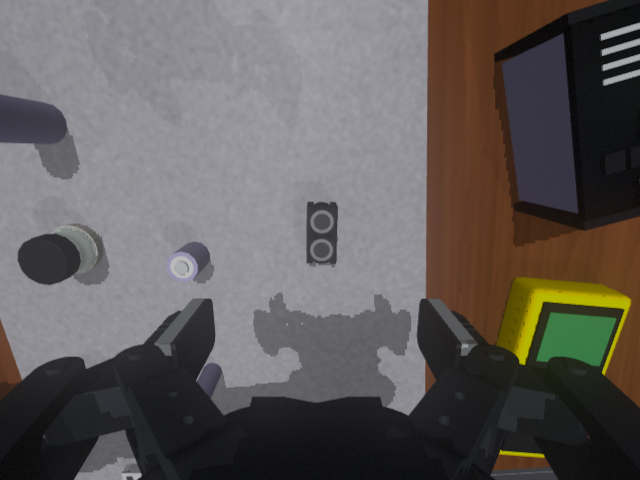

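Wrist view: the holder is centred at (321,233), measured at (672.9, 6.8). Descending.

```bash
python3 -m inch '[{"x":-2.9,"y":20,"z":4,"rx":0,"ry":0.2,"rz":0,"hand":1},{"x":0,"y":38,"z":0,"rx":0,"ry":0,"rz":0,"hand":1},{"x":0,"y":38,"z":0,"rx":0,"ry":0,"rz":0,"hand":1},{"x":0,"y":26,"z":0,"rx":0,"ry":0,"rz":0,"hand":1},{"x":0,"y":13,"z":0,"rx":0,"ry":0,"rz":0,"hand":1},{"x":0,"y":5,"z":0,"rx":0,"ry":0,"rz":0,"hand":1},{"x":0,"y":0,"z":0,"rx":0,"ry":0,"rz":0,"hand":1},{"x":0,"y":0,"z":0,"rx":0,"ry":0,"rz":0,"hand":1},{"x":0,"y":0,"z":0,"rx":0,"ry":0,"rz":0,"hand":0},{"x":0,"y":0,"z":0,"rx":0,"ry":0,"rz":0,"hand":0},{"x":0,"y":0,"z":0,"rx":0,"ry":0,"rz":0,"hand":0},{"x":0,"y":0,"z":0,"rx":0,"ry":0,"rz":0,"hand":0},{"x":0,"y":0,"z":0,"rx":0,"ry":0,"rz":0,"hand":0},{"x":0,"y":0,"z":0,"rx":0,"ry":0,"rz":0,"hand":0},{"x":0,"y":0,"z":0,"rx":0,"ry":0,"rz":0,"hand":0}]' 35
python3 -c "
from h import *
plan(673.2,6.7,-30,-94.7)
f=grab_frame('scene');cv2.imwrite('pics/s7.png',cv2.resize(f['color'][200:350,270:430],None,fx=5,fy=4))"
```

```text
clock: 15.03
eef_pos: [674.3, 6.5, -28.9]
orientation: [-1.57, 0.0, -1.655]
contact_force: [0.0, -0.3, 3.3]
width: 23.2
clock 15.03 pos [674.3   6.5 -28.9] rp [-89.93   0.  ] yaw -94.81 F [ 0.  -0.3  3.3] w 23.2
turn ry -0.11 in 1 x -0.11; then x -0.1 z -1.1 in 1 rows x(-0.1, -1.1); y(down) 1.1
```

View pics/s7.png

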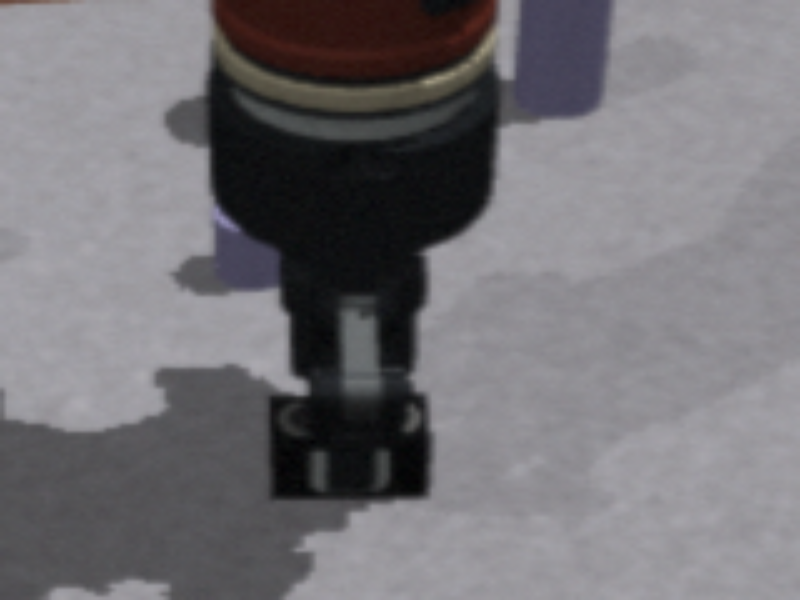

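```bash
python3 -m inch '[{"x":0,"y":-8,"z":0,"rx":0,"ry":0,"rz":0,"hand":0},{"x":0,"y":-20,"z":0,"rx":0,"ry":0,"rz":0,"hand":0},{"x":0,"y":-30,"z":0,"rx":0,"ry":0,"rz":0,"hand":0},{"x":0,"y":-25,"z":0,"rx":0,"ry":0,"rz":0,"hand":0},{"x":0,"y":-12,"z":0,"rx":0,"ry":0,"rz":0,"hand":0},{"x":-10,"y":0,"z":-5,"rx":0,"ry":0,"rz":0,"hand":0},{"x":-22,"y":0,"z":-11,"rx":0,"ry":0,"rz":0,"hand":0},{"x":-33,"y":0,"z":-16,"rx":0,"ry":0,"rz":0,"hand":0},{"x":-33,"y":0,"z":-16,"rx":0,"ry":0,"rz":0,"hand":0},{"x":-33,"y":0,"z":-16,"rx":0,"ry":0,"rz":0,"hand":0},{"x":-33,"y":0,"z":-16,"rx":0,"ry":0,"rz":0,"hand":0},{"x":-33,"y":0,"z":-16,"rx":0,"ry":0,"rz":0,"hand":0},{"x":-33,"y":0,"z":-16,"rx":0,"ry":0,"rz":0,"hand":0},{"x":-33,"y":0,"z":-16,"rx":0,"ry":0,"rz":0,"hand":0},{"x":-28,"y":0,"z":-14,"rx":0,"ry":0,"rz":0,"hand":0},{"x":-16,"y":0,"z":-8,"rx":0,"ry":0,"rz":0,"hand":0},{"x":-6,"y":0,"z":-3,"rx":0,"ry":0,"rz":0,"hand":0},{"x":0,"y":0,"z":0,"rx":0,"ry":3,"rz":0,"hand":0},{"x":0,"y":0,"z":0,"rx":0,"ry":6.8,"rz":0,"hand":0},{"x":0,"y":0,"z":0,"rx":0,"ry":6.8,"rz":0,"hand":0}]' 35
python3 -m inch '[{"x":0,"y":0,"z":0,"rx":0,"ry":6.8,"rz":0,"hand":0},{"x":0,"y":0,"z":0,"rx":0,"ry":6.8,"rz":0,"hand":0},{"x":0,"y":0,"z":0,"rx":0,"ry":6.8,"rz":0,"hand":0},{"x":0,"y":0,"z":0,"rx":0,"ry":6.8,"rz":0,"hand":0},{"x":0,"y":0,"z":0,"rx":0,"ry":6.8,"rz":0,"hand":0},{"x":0,"y":0,"z":0,"rx":0,"ry":6.8,"rz":0,"hand":0},{"x":0,"y":0,"z":0,"rx":0,"ry":6.8,"rz":0,"hand":0},{"x":0,"y":0,"z":0,"rx":0,"ry":6.8,"rz":0,"hand":0},{"x":0,"y":0,"z":0,"rx":0,"ry":4.8,"rz":0,"hand":0},{"x":0,"y":0,"z":0,"rx":0,"ry":0,"rz":0,"hand":0},{"x":0,"y":0,"z":0,"rx":0,"ry":0,"rz":0,"hand":0},{"x":0,"y":0,"z":0,"rx":0,"ry":0,"rz":0,"hand":0}]' 35
python3 -c "
from h import *
plan(547.4,331.7,-26,-170.5)
f=grab_frame('wrist');cv2.imwrite('pics/w6.png',f['color'])
f=grab_frame('top');
v,u=np.mgrid[:480,:640]; d=f['depth']
T=np.linalg.inv(f['camera_from_world']); P=np.dstack([(u-f['cx'])/f['fx']*d,(v-f['cy'])/f['fy']*d,d])@T[:3,:3].T+T[:3,3]
"
```

```text
clock: 16.75
eef_pos: [546.8, 329.7, 64.1]
orientation: [-1.572, -0.003, -1.952]
contact_force: [-0.4, 0.0, 0.6]
width: 23.4
clock: 17.75
eef_pos: [547.3, 330.4, 64.8]
orientation: [-1.57, -0.001, -2.977]
contact_force: [0.4, 0.0, -0.7]
width: 23.6
clock 17.75 pos [547.3 330.4  64.8] rp [-8.995e+01 -6.000e-02] yaw -170.57 F [ 0.4  0.  -0.7] w 23.6
turn ry -0.07 in 1 x -0.07; then x -0.3 z -1.2 in 1 rows x(-0.3, -1.2); y(down) 90.8
```

View pics/w6.png

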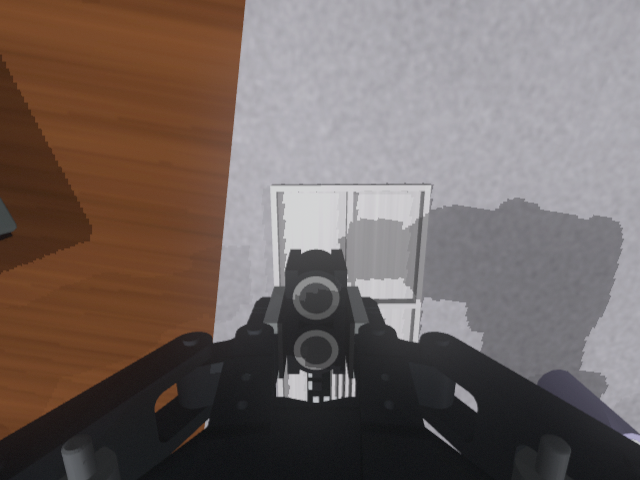

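```bash
python3 -c "
from h import *
f=grab_frame('wrist');c=f['color'].copy()
def pr(p):
    q=f['camera_from_world']@np.r_[p,1]; return (int(round(f['fx']*q[0]/q[2]+f['cx'])),int(round(f['fy']*q[1]/q[2]+f['cy'])))
a=np.radians(9.5);R=np.array([[np.cos(a),-np.sin(a)],[np.sin(a),np.cos(a)]]);o=np.array([496.5,296.3])
for L in ([(14,2),(98,2),(98,51),(14,51)],[(-102,-55),(102,-55),(102,55),(-102,55)]):
    q=[pr(np.r_[o+R@np.array(l),12]) for l in L]
    cv2.polylines(c,[np.array(q)],True,(0,0,255),1)
cv2.circle(c,pr([547.4,331.7,3]),3,(0,255,0),-1)
s=monitor.read_state()['eef_pos'];print(s); cv2.circle(c,pr([s[0],s[1],3]),3,(255,0,0),-1)
cv2.imwrite('pics/w7.png',cv2.resize(c[160:420,240:470],None,fx=3,fy=2.3))
"
```

```text
[547.51905123 330.99293061  65.32765559]
```

View pics/w7.png

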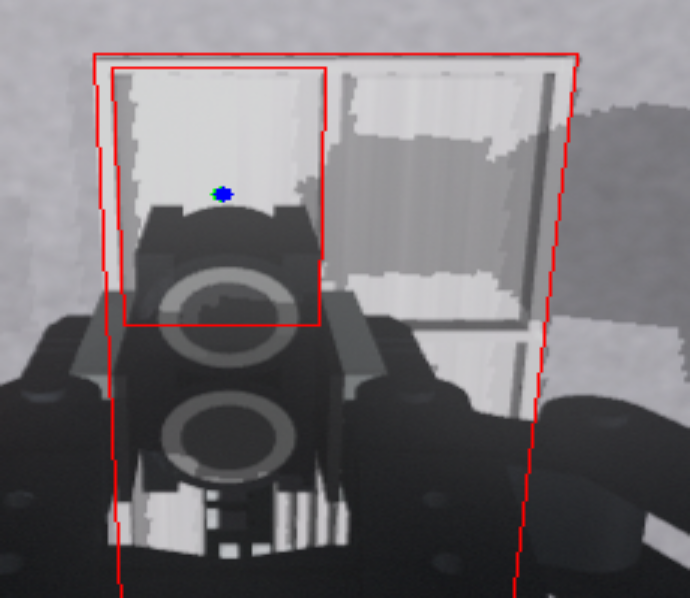

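The projected tray outline in red matches the picture to about 1 mm. Lowering the holder.

```bash
python3 -m inch '[{"x":0,"y":15,"z":-1,"rx":0,"ry":0,"rz":0,"hand":0},{"x":0,"y":25,"z":0,"rx":0,"ry":0,"rz":0,"hand":0},{"x":0,"y":22,"z":0,"rx":0,"ry":0,"rz":0,"hand":0},{"x":0,"y":12,"z":0,"rx":0,"ry":0,"rz":0,"hand":0},{"x":0,"y":7,"z":0,"rx":0,"ry":0,"rz":0,"hand":0},{"x":0,"y":4,"z":0,"rx":0,"ry":0,"rz":0,"hand":0},{"x":0,"y":2,"z":0,"rx":0,"ry":0,"rz":0,"hand":0},{"x":0,"y":1,"z":0,"rx":0,"ry":0,"rz":0,"hand":0},{"x":0,"y":0,"z":0,"rx":0,"ry":0,"rz":0,"hand":0},{"x":0,"y":0,"z":0,"rx":0,"ry":0,"rz":0,"hand":0}]' 35
python3 -m inch '[{"x":0,"y":0.7,"z":0,"rx":0,"ry":0,"rz":0,"hand":0},{"x":0,"y":0.7,"z":0,"rx":0,"ry":0,"rz":0,"hand":0},{"x":0,"y":0,"z":0,"rx":0,"ry":0,"rz":0,"hand":0},{"x":0,"y":0,"z":0,"rx":0,"ry":0,"rz":0,"hand":0}]' 35
```

```text
clock: 18.73
eef_pos: [548.1, 332.5, -21.6]
orientation: [-1.571, 0.002, -2.978]
contact_force: [-0.9, 0.1, -0.5]
width: 23.3
clock: 19.07
eef_pos: [547.3, 332.4, -23.9]
orientation: [-1.571, 0.0, -2.978]
contact_force: [0.0, -1.1, -0.1]
width: 23.3
```

```bash
python3 -m inch '[{"x":0,"y":0.7,"z":0,"rx":0,"ry":0,"rz":0,"hand":0},{"x":0,"y":0.7,"z":0,"rx":0,"ry":0,"rz":0,"hand":0},{"x":0,"y":0,"z":0,"rx":0,"ry":0,"rz":0,"hand":0},{"x":0,"y":0,"z":0,"rx":0,"ry":0,"rz":0,"hand":0}]' 35
```

```text
clock: 19.4
eef_pos: [547.3, 332.2, -25.5]
orientation: [-1.571, -0.0, -2.978]
contact_force: [0.3, -0.8, -0.6]
width: 23.4
```

```bash
python3 -m inch '[{"x":0,"y":0.7,"z":0,"rx":0,"ry":0,"rz":0,"hand":0},{"x":0,"y":0.5,"z":0,"rx":0,"ry":0,"rz":0,"hand":0},{"x":0,"y":0,"z":0,"rx":0,"ry":0,"rz":0,"hand":0},{"x":0,"y":0,"z":0,"rx":0,"ry":0,"rz":0,"hand":0}]' 35
```

```text
clock: 19.73
eef_pos: [547.4, 332.3, -26.0]
orientation: [-1.571, 0.0, -2.978]
contact_force: [-1.4, -0.0, 5.1]
width: 23.4
```

```bash
python3 -m inch '[{"x":0,"y":0,"z":0,"rx":0,"ry":0,"rz":0,"hand":0.5},{"x":0,"y":0,"z":0,"rx":0,"ry":0,"rz":0,"hand":0.5},{"x":0,"y":0,"z":0,"rx":0,"ry":0,"rz":0,"hand":0.5},{"x":0,"y":0,"z":0,"rx":0,"ry":0,"rz":0,"hand":0.5},{"x":0,"y":-10,"z":0,"rx":0,"ry":0,"rz":0,"hand":0.5},{"x":0,"y":-25,"z":0,"rx":0,"ry":0,"rz":0,"hand":0.5},{"x":0,"y":-40,"z":0,"rx":0,"ry":0,"rz":0,"hand":0.5},{"x":0,"y":-40,"z":0,"rx":0,"ry":0,"rz":0,"hand":1},{"x":0,"y":-35,"z":0,"rx":0,"ry":0,"rz":0,"hand":1},{"x":0,"y":0,"z":0,"rx":0,"ry":0,"rz":0,"hand":1},{"x":0,"y":0,"z":0,"rx":0,"ry":0,"rz":0,"hand":1}]' 40
python3 -c "
from h import *
plan(459,109,60,-80.5)
plan(459,109,60,99.5)
f=grab_frame('wrist');cv2.imwrite('pics/w8.png',f['color'])"
```

```text
clock: 20.65
eef_pos: [549.2, 332.5, 126.8]
orientation: [-1.573, 0.006, -2.978]
contact_force: [-0.7, -0.5, -0.6]
width: 85.5
clock 20.65 pos [549.2 332.5 126.8] rp [-90.11   0.33] yaw -170.63 F [-0.7 -0.5 -0.6] w 85.5
turn ry -90.13 in 13 x -6.93; then x 205.5 z -125.8 in 7 rows x(29.4, -18.0); y(down) 66.8
clock 20.65 pos [549.2 332.5 126.8] rp [-90.11   0.33] yaw -170.63 F [-0.7 -0.5 -0.6] w 85.5
turn ry 89.87 in 13 x 6.91; then x -205.5 z 125.8 in 7 rows x(-29.4, 18.0); y(down) 66.8
```

View pics/w8.png

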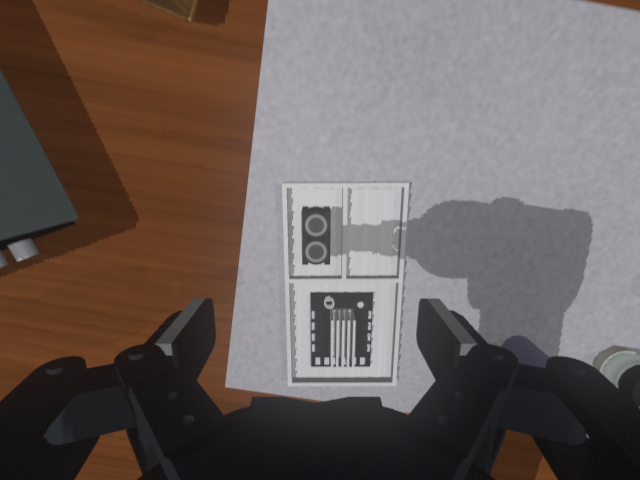

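The wrist view shows the holder at (316,236) and the board at (341,330), both flat in their compartments. Next is the thick cell.

```bash
python3 -m inch '[{"x":20.9,"y":0,"z":34.3,"rx":0,"ry":0,"rz":0,"hand":1},{"x":20.9,"y":0,"z":34.3,"rx":0,"ry":0,"rz":0,"hand":1},{"x":20.9,"y":0,"z":34.3,"rx":0,"ry":0,"rz":0,"hand":1},{"x":20.9,"y":0,"z":34.3,"rx":0,"ry":0,"rz":0,"hand":1},{"x":20.9,"y":0,"z":34.3,"rx":0,"ry":0,"rz":0,"hand":1},{"x":20.9,"y":0,"z":34.3,"rx":0,"ry":0,"rz":0,"hand":1},{"x":0,"y":0,"z":0,"rx":0,"ry":-6.93,"rz":0,"hand":1},{"x":0,"y":0,"z":0,"rx":0,"ry":-6.93,"rz":0,"hand":1},{"x":0,"y":0,"z":0,"rx":0,"ry":-6.93,"rz":0,"hand":1},{"x":0,"y":0,"z":0,"rx":0,"ry":-6.93,"rz":0,"hand":1},{"x":0,"y":0,"z":0,"rx":0,"ry":-6.93,"rz":0,"hand":1},{"x":0,"y":0,"z":0,"rx":0,"ry":-6.93,"rz":0,"hand":1},{"x":0,"y":0,"z":0,"rx":0,"ry":-6.93,"rz":0,"hand":1},{"x":0,"y":0,"z":0,"rx":0,"ry":-6.93,"rz":0,"hand":1},{"x":0,"y":0,"z":0,"rx":0,"ry":-6.93,"rz":0,"hand":1},{"x":0,"y":0,"z":0,"rx":0,"ry":-6.93,"rz":0,"hand":1},{"x":0,"y":0,"z":0,"rx":0,"ry":-6.93,"rz":0,"hand":1},{"x":0,"y":0,"z":0,"rx":0,"ry":-6.93,"rz":0,"hand":1},{"x":0,"y":0,"z":0,"rx":0,"ry":-6.93,"rz":0,"hand":1},{"x":0,"y":0,"z":0,"rx":0,"ry":0,"rz":0,"hand":1}]' 40
python3 -m inch '[{"x":0,"y":0,"z":0,"rx":0,"ry":0,"rz":0,"hand":1},{"x":0,"y":0,"z":0,"rx":0,"ry":0,"rz":0,"hand":1}]' 40
python3 -c "
from h import *
plan(459,109,-11,-80.5)
f=grab_frame('wrist');cv2.imwrite('pics/w9.png',f['color'])
v,u=np.mgrid[:480,:640]; d=f['depth']
T=np.linalg.inv(f['camera_from_world']); P=np.dstack([(u-f['cx'])/f['fx']*d,(v-f['cy'])/f['fy']*d,d])@T[:3,:3].T+T[:3,3]
Z=P[...,2];X=P[...,0];Y=P[...,1]
m=(d>0)&(Z>60)&(Z<76)&(X>420)&(X<500)&(Y>70)&(Y<150); print(m.sum(),cv2.minEnclosingCircle(P[m][:,:2].astype(np.float32)),rect(P[m]),P[m].mean(0))
"
```

```text
clock: 22.37
eef_pos: [455.8, 108.7, 122.2]
orientation: [-1.574, 0.0, -1.403]
contact_force: [0.3, -0.8, 0.3]
width: 85.6
clock: 22.53
eef_pos: [456.5, 108.7, 122.7]
orientation: [-1.573, -0.0, -1.408]
contact_force: [0.2, -0.3, -0.4]
width: 85.7
clock 22.53 pos [456.5 108.7 122.7] rp [-9.011e+01 -1.000e-02] yaw -80.67 F [ 0.2 -0.3 -0.4] w 85.7
turn ry -0.17 in 1 x -0.17; then x 0.1 z 2.5 in 1 rows x(0.1, 2.5); y(down) 133.7
1510 ((458.00347900390625, 109.90206909179688), 15.922369956970215) (array([458.1, 109.9]), array([31.6, 30.7]), 55.6) [457.9578948  110.86695022  69.43905812]
```

View pics/w9.png

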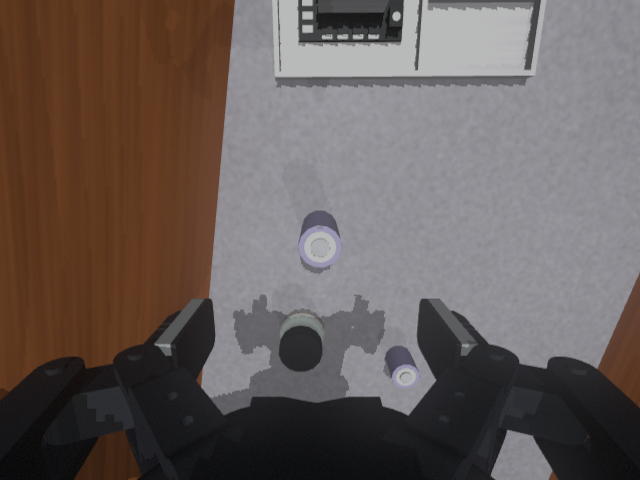

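The cell shows at (320,245), measured at (458, 109.9). Descending.

```bash
python3 -m inch '[{"x":-0.5,"y":20,"z":1.9,"rx":0,"ry":0,"rz":0,"hand":1},{"x":0,"y":38,"z":0,"rx":0,"ry":0,"rz":0,"hand":1},{"x":0,"y":38,"z":0,"rx":0,"ry":0,"rz":0,"hand":1},{"x":0,"y":22,"z":0,"rx":0,"ry":0,"rz":0,"hand":1},{"x":0,"y":11,"z":0,"rx":0,"ry":0,"rz":0,"hand":1},{"x":0,"y":5,"z":0,"rx":0,"ry":0,"rz":0,"hand":1},{"x":0,"y":0,"z":0,"rx":0,"ry":0,"rz":0,"hand":1},{"x":0,"y":0,"z":0,"rx":0,"ry":0,"rz":0,"hand":1},{"x":0,"y":0,"z":0,"rx":0,"ry":0,"rz":0,"hand":0},{"x":0,"y":0,"z":0,"rx":0,"ry":0,"rz":0,"hand":0},{"x":0,"y":0,"z":0,"rx":0,"ry":0,"rz":0,"hand":0},{"x":0,"y":0,"z":0,"rx":0,"ry":0,"rz":0,"hand":0},{"x":0,"y":0,"z":0,"rx":0,"ry":0,"rz":0,"hand":0},{"x":0,"y":0,"z":0,"rx":0,"ry":0,"rz":0,"hand":0},{"x":0,"y":0,"z":0,"rx":0,"ry":0,"rz":0,"hand":0}]' 40
python3 -m inch '[{"x":0,"y":-8,"z":0,"rx":0,"ry":0,"rz":0,"hand":0},{"x":0,"y":-20,"z":0,"rx":0,"ry":0,"rz":0,"hand":0},{"x":0,"y":-20,"z":0,"rx":0,"ry":0,"rz":0,"hand":0},{"x":0,"y":-12,"z":0,"rx":0,"ry":0,"rz":0,"hand":0},{"x":0,"y":0,"z":0,"rx":0,"ry":0,"rz":0,"hand":0},{"x":0,"y":0,"z":0,"rx":0,"ry":0,"rz":0,"hand":0}]' 40
python3 -c "
from h import *
plan(556.1,279.4,-8,-80.5)
f=grab_frame('scene');cv2.imwrite('pics/s8.png',f['color'])"
```

```text
clock: 23.83
eef_pos: [459.3, 109.8, -9.9]
orientation: [-1.57, 0.0, -1.405]
contact_force: [-0.6, 0.5, 5.7]
width: 31.0
clock: 24.33
eef_pos: [459.0, 109.8, 49.8]
orientation: [-1.57, 0.0, -1.405]
contact_force: [-0.4, -0.2, -1.6]
width: 31.4
clock 24.33 pos [459.  109.8  49.8] rp [-8.995e+01  1.000e-02] yaw -80.50 F [-0.4 -0.2 -1.6] w 31.4
turn ry -0.00 in 1 x -0.00; then x -151.2 z 123.7 in 5 rows x(-30.2, 24.7); y(down) 57.8
```

View pics/s8.png

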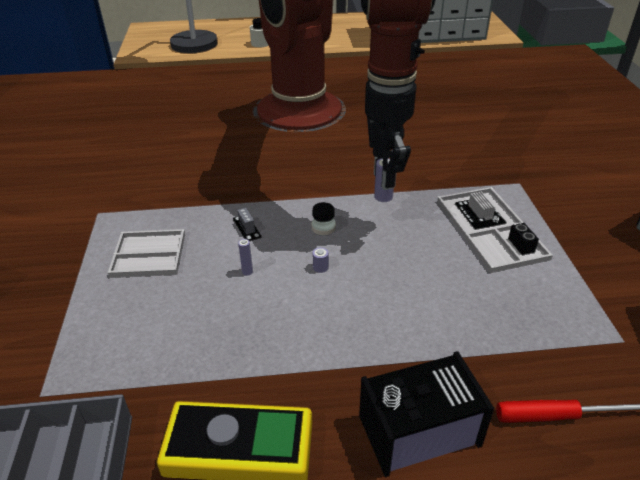

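The cell is lifted and upright at (384,180). Carrying it over to the tray.

```bash
python3 -m inch '[{"x":-10,"y":0,"z":8,"rx":0,"ry":0,"rz":0,"hand":0},{"x":-22,"y":0,"z":18,"rx":0,"ry":0,"rz":0,"hand":0},{"x":-28,"y":0,"z":23,"rx":0,"ry":0,"rz":0,"hand":0},{"x":-28,"y":0,"z":23,"rx":0,"ry":0,"rz":0,"hand":0},{"x":-28,"y":0,"z":23,"rx":0,"ry":0,"rz":0,"hand":0},{"x":-22,"y":0,"z":18,"rx":0,"ry":0,"rz":0,"hand":0},{"x":-10,"y":0,"z":8,"rx":0,"ry":0,"rz":0,"hand":0},{"x":-3,"y":0,"z":2.5,"rx":0,"ry":0,"rz":0,"hand":0},{"x":0,"y":0,"z":0,"rx":0,"ry":0,"rz":0,"hand":0},{"x":0,"y":0,"z":0,"rx":0,"ry":0,"rz":0,"hand":0},{"x":0,"y":0,"z":0,"rx":0,"ry":0,"rz":0,"hand":0},{"x":0,"y":10,"z":0,"rx":0,"ry":0,"rz":0,"hand":0},{"x":0,"y":15,"z":0,"rx":0,"ry":0,"rz":0,"hand":0},{"x":0,"y":10,"z":0,"rx":0,"ry":0,"rz":0,"hand":0},{"x":0,"y":0,"z":0,"rx":0,"ry":0,"rz":0,"hand":0},{"x":0,"y":0,"z":0,"rx":0,"ry":0,"rz":0,"hand":0}]' 40
python3 -c "
from h import *
plan(556.1,279.4,-7,-80.5)
f=grab_frame('scene');cv2.imwrite('pics/s9.png',cv2.resize(f['color'][130:290,400:580],None,fx=4,fy=3.5))"
```

```text
clock: 25.72
eef_pos: [555.1, 278.1, 13.5]
orientation: [-1.573, -0.001, -1.406]
contact_force: [0.7, -0.2, -1.9]
width: 31.6
clock 25.72 pos [555.1 278.1  13.5] rp [-9.013e+01 -4.000e-02] yaw -80.57 F [ 0.7 -0.2 -1.9] w 31.6
turn ry -0.07 in 1 x -0.07; then x -1.2 z 1.2 in 1 rows x(-1.2, 1.2); y(down) 20.5
```

View pics/s9.png

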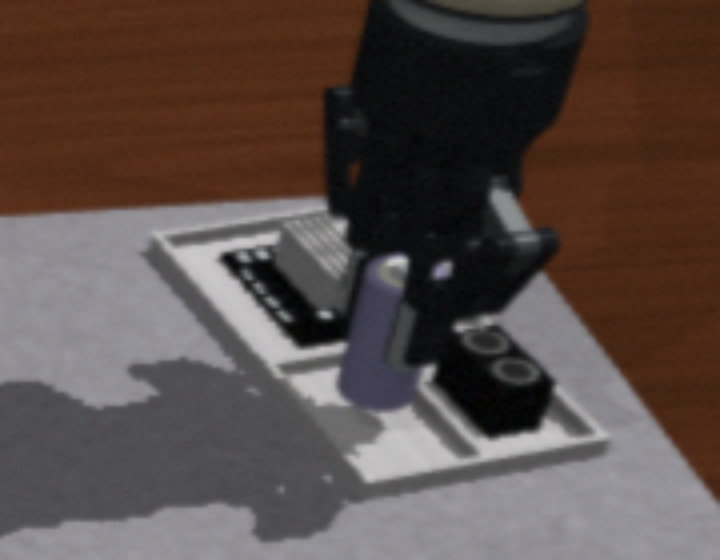

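```bash
python3 -m inch '[{"x":-1,"y":7,"z":1,"rx":0,"ry":0,"rz":0,"hand":0},{"x":0,"y":5,"z":0,"rx":0,"ry":0,"rz":0,"hand":0},{"x":0,"y":3,"z":0,"rx":0,"ry":0,"rz":0,"hand":0},{"x":0,"y":2,"z":0,"rx":0,"ry":0,"rz":0,"hand":0},{"x":0,"y":0.7,"z":0,"rx":0,"ry":0,"rz":0,"hand":0},{"x":0,"y":0.7,"z":0,"rx":0,"ry":0,"rz":0,"hand":0},{"x":0,"y":0,"z":0,"rx":0,"ry":0,"rz":0,"hand":0},{"x":0,"y":0,"z":0,"rx":0,"ry":0,"rz":0,"hand":0}]' 40
python3 -m inch '[{"x":0,"y":0.7,"z":0,"rx":0,"ry":0,"rz":0,"hand":0},{"x":0,"y":0.7,"z":0,"rx":0,"ry":0,"rz":0,"hand":0},{"x":0,"y":0,"z":0,"rx":0,"ry":0,"rz":0,"hand":0},{"x":0,"y":0,"z":0,"rx":0,"ry":0,"rz":0,"hand":0}]' 40
```

```text
clock: 26.43
eef_pos: [556.9, 280.1, -3.8]
orientation: [-1.57, 0.0, -1.405]
contact_force: [-0.7, -0.0, -1.3]
width: 31.2
clock: 26.77
eef_pos: [556.7, 280.0, -5.4]
orientation: [-1.571, -0.0, -1.405]
contact_force: [0.3, 0.2, -1.6]
width: 31.2
```

```bash
python3 -m inch '[{"x":0,"y":0.7,"z":0,"rx":0,"ry":0,"rz":0,"hand":0},{"x":0,"y":0.5,"z":0,"rx":0,"ry":0,"rz":0,"hand":0},{"x":0,"y":0,"z":0,"rx":0,"ry":0,"rz":0,"hand":0},{"x":0,"y":0,"z":0,"rx":0,"ry":0,"rz":0,"hand":0}]' 40
```

```text
clock: 27.1
eef_pos: [556.7, 280.0, -6.7]
orientation: [-1.571, -0.0, -1.405]
contact_force: [-0.0, 0.7, -1.6]
width: 31.1
```

```bash
python3 -m inch '[{"x":0,"y":0.6,"z":0,"rx":0,"ry":0,"rz":0,"hand":0},{"x":0,"y":0.2,"z":0,"rx":0,"ry":0,"rz":0,"hand":0},{"x":0,"y":0,"z":0,"rx":0,"ry":0,"rz":0,"hand":0},{"x":0,"y":0,"z":0,"rx":0,"ry":0,"rz":0,"hand":0}]' 40
```

```text
clock: 27.43
eef_pos: [556.8, 280.1, -6.8]
orientation: [-1.571, 0.0, -1.405]
contact_force: [-1.5, -1.4, 4.6]
width: 31.1
```

```bash
python3 -m inch '[{"x":0,"y":0,"z":0,"rx":0,"ry":0,"rz":0,"hand":0.6},{"x":0,"y":0,"z":0,"rx":0,"ry":0,"rz":0,"hand":0.6},{"x":0,"y":0,"z":0,"rx":0,"ry":0,"rz":0,"hand":0.6},{"x":0,"y":0,"z":0,"rx":0,"ry":0,"rz":0,"hand":0.6},{"x":0,"y":-10,"z":0,"rx":0,"ry":0,"rz":0,"hand":0.6},{"x":0,"y":-25,"z":0,"rx":0,"ry":0,"rz":0,"hand":0.6},{"x":0,"y":-40,"z":0,"rx":0,"ry":0,"rz":0,"hand":0.6},{"x":0,"y":-40,"z":0,"rx":0,"ry":0,"rz":0,"hand":1},{"x":0,"y":-15,"z":0,"rx":0,"ry":0,"rz":0,"hand":1},{"x":0,"y":0,"z":0,"rx":0,"ry":0,"rz":0,"hand":1},{"x":0,"y":0,"z":0,"rx":0,"ry":0,"rz":0,"hand":1}]' 40
python3 -c "
from h import *
plan(442.4,-128.5,-32,-160.5)
f=grab_frame('scene');cv2.imwrite('pics/s10.png',cv2.resize(f['color'][130:290,400:580],None,fx=4,fy=3.5))"
```

```text
clock: 28.35
eef_pos: [557.4, 280.3, 124.3]
orientation: [-1.568, 0.001, -1.405]
contact_force: [-0.3, -0.4, -1.0]
width: 85.6
clock 28.35 pos [557.4 280.3 124.3] rp [-8.984e+01  6.000e-02] yaw -80.52 F [-0.3 -0.4 -1. ] w 85.6
turn ry 79.98 in 12 x 6.66; then x 244.9 z 347.0 in 11 rows x(22.3, 31.5); y(down) 156.3
```

View pics/s10.png

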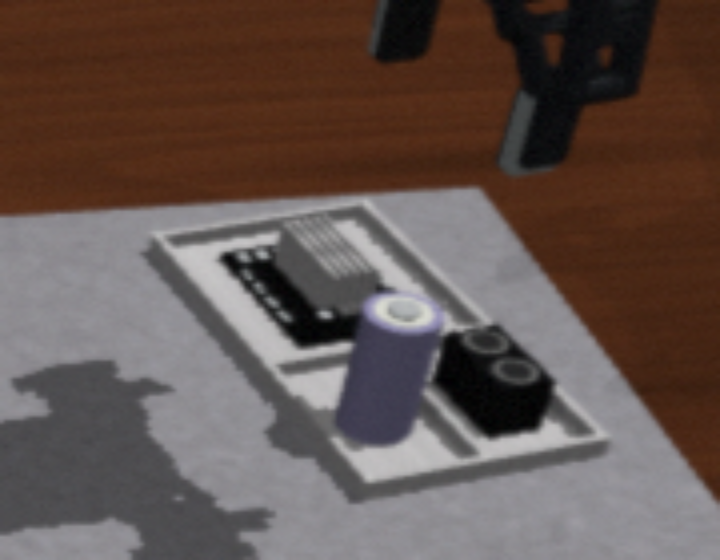

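The long tray is filled and the thick cell stands in it; its apparent lean comes from perspective. Next is the narrow board.

```bash
python3 -m inch '[{"x":34.9,"y":0,"z":-16.4,"rx":0,"ry":0,"rz":0,"hand":1},{"x":34.9,"y":0,"z":-16.4,"rx":0,"ry":0,"rz":0,"hand":1},{"x":34.9,"y":0,"z":-16.4,"rx":0,"ry":0,"rz":0,"hand":1},{"x":34.9,"y":0,"z":-16.4,"rx":0,"ry":0,"rz":0,"hand":1},{"x":34.9,"y":0,"z":-16.4,"rx":0,"ry":0,"rz":0,"hand":1},{"x":34.9,"y":0,"z":-16.4,"rx":0,"ry":0,"rz":0,"hand":1},{"x":34.9,"y":0,"z":-16.4,"rx":0,"ry":0,"rz":0,"hand":1},{"x":34.9,"y":0,"z":-16.4,"rx":0,"ry":0,"rz":0,"hand":1},{"x":34.9,"y":0,"z":-16.4,"rx":0,"ry":0,"rz":0,"hand":1},{"x":34.9,"y":0,"z":-16.4,"rx":0,"ry":0,"rz":0,"hand":1},{"x":34.9,"y":0,"z":-16.4,"rx":0,"ry":0,"rz":0,"hand":1},{"x":0,"y":0,"z":0,"rx":0,"ry":6.66,"rz":0,"hand":1},{"x":0,"y":0,"z":0,"rx":0,"ry":6.66,"rz":0,"hand":1},{"x":0,"y":0,"z":0,"rx":0,"ry":6.66,"rz":0,"hand":1},{"x":0,"y":0,"z":0,"rx":0,"ry":6.66,"rz":0,"hand":1},{"x":0,"y":0,"z":0,"rx":0,"ry":6.66,"rz":0,"hand":1},{"x":0,"y":0,"z":0,"rx":0,"ry":6.66,"rz":0,"hand":1},{"x":0,"y":0,"z":0,"rx":0,"ry":6.66,"rz":0,"hand":1},{"x":0,"y":0,"z":0,"rx":0,"ry":6.66,"rz":0,"hand":1},{"x":0,"y":0,"z":0,"rx":0,"ry":6.66,"rz":0,"hand":1}]' 40
python3 -m inch '[{"x":0,"y":0,"z":0,"rx":0,"ry":6.66,"rz":0,"hand":1},{"x":0,"y":0,"z":0,"rx":0,"ry":6.66,"rz":0,"hand":1},{"x":0,"y":0,"z":0,"rx":0,"ry":6.66,"rz":0,"hand":1},{"x":0,"y":0,"z":0,"rx":0,"ry":0,"rz":0,"hand":1},{"x":0,"y":0,"z":0,"rx":0,"ry":0,"rz":0,"hand":1},{"x":0,"y":0,"z":0,"rx":0,"ry":0,"rz":0,"hand":1}]' 40
python3 -c "
from h import *
f=grab_frame('wrist');cv2.imwrite('pics/w10.png',f['color'])
v,u=np.mgrid[:480,:640]; d=f['depth']
T=np.linalg.inv(f['camera_from_world']); P=np.dstack([(u-f['cx'])/f['fx']*d,(v-f['cy'])/f['fy']*d,d])@T[:3,:3].T+T[:3,3]
Z=P[...,2];X=P[...,0];Y=P[...,1]
m=(d>0)&(Z>24)&(Z<34)&(X>400)&(X<490)&(Y>-170)&(Y<-90); print(m.sum(),rect(P[m]),P[m].mean(0))
plan(442.4,-128.5,-32,-160.5)
"
```

```text
clock: 30.07
eef_pos: [440.7, -127.7, 121.2]
orientation: [-1.574, -0.003, -2.457]
contact_force: [-0.6, 0.2, 0.9]
width: 85.7
clock: 30.57
eef_pos: [441.4, -128.0, 122.0]
orientation: [-1.572, -0.002, -2.798]
contact_force: [0.1, 0.2, -0.6]
width: 85.5
933 (array([ 442. , -128.5]), array([40.3, 15.8]), 19.5) [ 442.90613428 -127.98792939   31.12889776]
clock 30.62 pos [ 441.6 -128.2  122.2] rp [-9.004e+01 -6.000e-02] yaw -160.33 F [-0.9 -0.1  0.1] w 85.0
turn ry 0.17 in 1 x 0.17; then x -0.6 z 0.6 in 1 rows x(-0.6, 0.6); y(down) 154.2
```

View pics/w10.png

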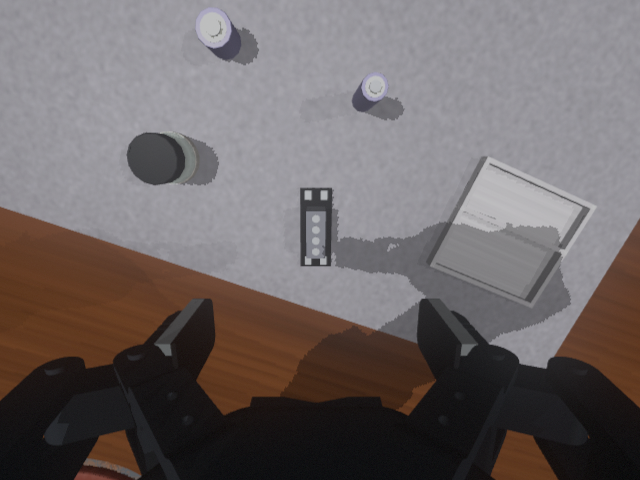

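The narrow board is centred and aligned at (316,227), and its measured pose matches. Descending.

```bash
python3 -m inch '[{"x":-0.4,"y":20,"z":0.4,"rx":0,"ry":0,"rz":0,"hand":1},{"x":0,"y":38,"z":0,"rx":0,"ry":0,"rz":0,"hand":1},{"x":0,"y":38,"z":0,"rx":0,"ry":0,"rz":0,"hand":1},{"x":0,"y":32,"z":0,"rx":0,"ry":0,"rz":0,"hand":1},{"x":0,"y":18,"z":0,"rx":0,"ry":0,"rz":0,"hand":1},{"x":0,"y":6,"z":0,"rx":0,"ry":0,"rz":0,"hand":1},{"x":0,"y":0,"z":0,"rx":0,"ry":0,"rz":0,"hand":1},{"x":0,"y":0,"z":0,"rx":0,"ry":0,"rz":0,"hand":1},{"x":0,"y":0,"z":0,"rx":0,"ry":0,"rz":0,"hand":0},{"x":0,"y":0,"z":0,"rx":0,"ry":0,"rz":0,"hand":0},{"x":0,"y":0,"z":0,"rx":0,"ry":0,"rz":0,"hand":0},{"x":0,"y":0,"z":0,"rx":0,"ry":0,"rz":0,"hand":0},{"x":0,"y":0,"z":0,"rx":0,"ry":0,"rz":0,"hand":0},{"x":0,"y":0,"z":0,"rx":0,"ry":0,"rz":0,"hand":0},{"x":0,"y":0,"z":0,"rx":0,"ry":0,"rz":0,"hand":0},{"x":0,"y":0,"z":0,"rx":0,"ry":0,"rz":0,"hand":0}]' 40
python3 -m inch '[{"x":0,"y":-8,"z":0,"rx":0,"ry":0,"rz":0,"hand":0},{"x":0,"y":-20,"z":0,"rx":0,"ry":0,"rz":0,"hand":0},{"x":0,"y":-30,"z":0,"rx":0,"ry":0,"rz":0,"hand":0},{"x":0,"y":-17,"z":0,"rx":0,"ry":0,"rz":0,"hand":0},{"x":0,"y":0,"z":0,"rx":0,"ry":0,"rz":0,"hand":0},{"x":0,"y":0,"z":0,"rx":0,"ry":0,"rz":0,"hand":0}]' 40
python3 -c "
from h import *
a=np.radians(-2.9);R=np.array([[np.cos(a),-np.sin(a)],[np.sin(a),np.cos(a)]])
o=np.array([495.8,-292.5]);
for l in ([-22,0],[28,0]): print(o+R@np.array(l))
t=o+R@np.array([-22,0]);plan(*t,-28,-92.9)
f=grab_frame('scene');cv2.imwrite('pics/s11.png',f['color'])"
```

```text
clock: 31.95
eef_pos: [442.9, -128.6, -29.0]
orientation: [-1.571, 0.001, -2.8]
contact_force: [0.2, -0.3, 6.4]
width: 15.1
clock: 32.45
eef_pos: [442.9, -128.4, 46.3]
orientation: [-1.57, 0.001, -2.8]
contact_force: [0.1, 0.2, -0.5]
width: 15.1
[ 473.82817414 -291.38695532]
[ 523.764142   -293.91660232]
clock 32.45 pos [ 442.9 -128.4   46.3] rp [-8.995e+01  7.000e-02] yaw -160.41 F [ 0.1  0.2 -0.5] w 15.1
turn ry -67.51 in 10 x -6.75; then x 161.2 z 39.1 in 5 rows x(32.2, 7.8); y(down) 74.3
```

View pics/s11.png

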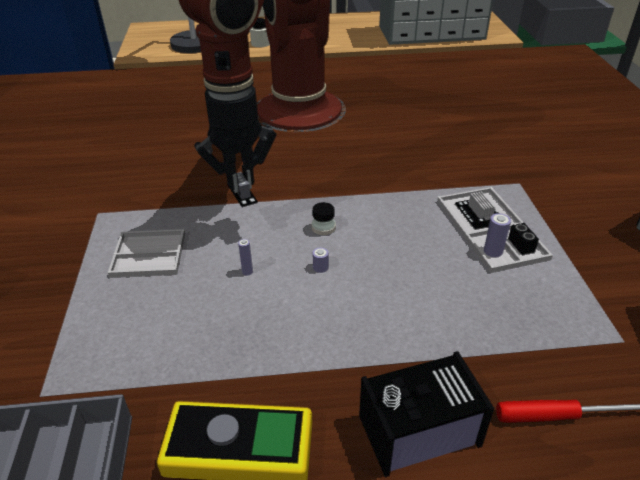

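```bash
python3 -m inch '[{"x":0,"y":0,"z":0,"rx":0,"ry":-3.5,"rz":0,"hand":0},{"x":0,"y":0,"z":0,"rx":0,"ry":-6.75,"rz":0,"hand":0},{"x":0,"y":0,"z":0,"rx":0,"ry":-6.75,"rz":0,"hand":0},{"x":0,"y":0,"z":0,"rx":0,"ry":-6.75,"rz":0,"hand":0},{"x":0,"y":0,"z":0,"rx":0,"ry":-6.75,"rz":0,"hand":0},{"x":0,"y":0,"z":0,"rx":0,"ry":-6.75,"rz":0,"hand":0},{"x":0,"y":0,"z":0,"rx":0,"ry":-6.75,"rz":0,"hand":0},{"x":0,"y":0,"z":0,"rx":0,"ry":-6.75,"rz":0,"hand":0},{"x":0,"y":0,"z":0,"rx":0,"ry":-6.75,"rz":0,"hand":0},{"x":0,"y":0,"z":0,"rx":0,"ry":-6.75,"rz":0,"hand":0},{"x":0,"y":0,"z":0,"rx":0,"ry":-3.25,"rz":0,"hand":0},{"x":12,"y":0,"z":3,"rx":0,"ry":0,"rz":0,"hand":0},{"x":28,"y":0,"z":7,"rx":0,"ry":0,"rz":0,"hand":0},{"x":34,"y":0,"z":8,"rx":0,"ry":0,"rz":0,"hand":0},{"x":34,"y":0,"z":8,"rx":0,"ry":0,"rz":0,"hand":0},{"x":28,"y":0,"z":7,"rx":0,"ry":0,"rz":0,"hand":0},{"x":17,"y":0,"z":4,"rx":0,"ry":0,"rz":0,"hand":0},{"x":8,"y":0,"z":2,"rx":0,"ry":0,"rz":0,"hand":0},{"x":0,"y":0,"z":0,"rx":0,"ry":0,"rz":0,"hand":0},{"x":0,"y":0,"z":0,"rx":0,"ry":0,"rz":0,"hand":0}]' 40
python3 -m inch '[{"x":0,"y":15,"z":0,"rx":0,"ry":0,"rz":0,"hand":0},{"x":0,"y":20,"z":0,"rx":0,"ry":0,"rz":0,"hand":0},{"x":0,"y":10,"z":0,"rx":0,"ry":0,"rz":0,"hand":0},{"x":0,"y":0,"z":0,"rx":0,"ry":0,"rz":0,"hand":0},{"x":0,"y":0,"z":0,"rx":0,"ry":0,"rz":0,"hand":0},{"x":0,"y":0,"z":0,"rx":0,"ry":0,"rz":0,"hand":0}]' 40
python3 -c "
from h import *
plan(473.8,-291.4,-26,-92.9)
f=grab_frame('wrist');c=f['color'].copy()
def pr(p):
    q=f['camera_from_world']@np.r_[p,1]; return (int(round(f['fx']*q[0]/q[2]+f['cx'])),int(round(f['fy']*q[1]/q[2]+f['cy'])))
a=np.radians(-2.9);R=np.array([[np.cos(a),-np.sin(a)],[np.sin(a),np.cos(a)]]);o=np.array([495.8,-292.5])
for L in ([(-48,-50),(4,-50),(4,50),(-48,50)],[(-52,-54),(52,-54),(52,54),(-52,54)]):
    cv2.polylines(c,[np.array([pr(np.r_[o+R@np.array(l),12]) for l in L])],True,(0,0,255),1)
cv2.imwrite('pics/w11.png',c)
f=grab_frame('scene');cv2.imwrite('pics/s12.png',cv2.resize(f['color'][150:300,70:270],None,fx=4,fy=4))"
```

```text
clock: 34.17
eef_pos: [472.3, -289.7, 44.5]
orientation: [-1.573, 0.003, -1.622]
contact_force: [-0.4, 0.2, -1.2]
width: 15.0
clock: 34.67
eef_pos: [473.7, -291.0, 1.2]
orientation: [-1.57, -0.0, -1.621]
contact_force: [-0.1, -0.3, -1.3]
width: 15.5
clock 34.67 pos [ 473.7 -291.     1.2] rp [-8.996e+01 -1.000e-02] yaw -92.89 F [-0.1 -0.3 -1.3] w 15.5
turn ry 0.01 in 1 x 0.01; then x 0.4 z 0.1 in 1 rows x(0.4, 0.1); y(down) 27.2
```

View pics/w11.png

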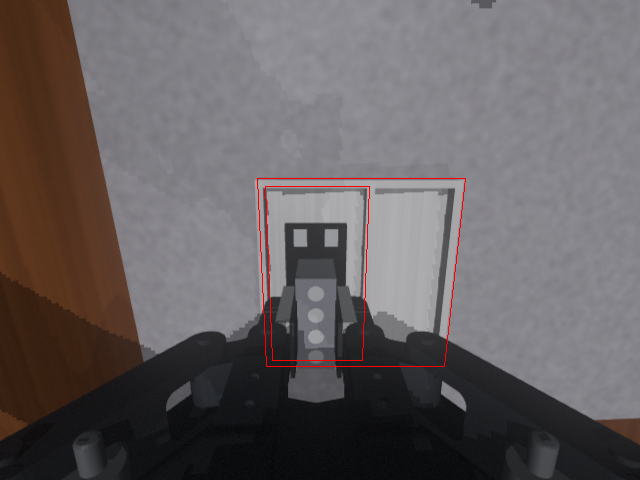

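View pics/s12.png

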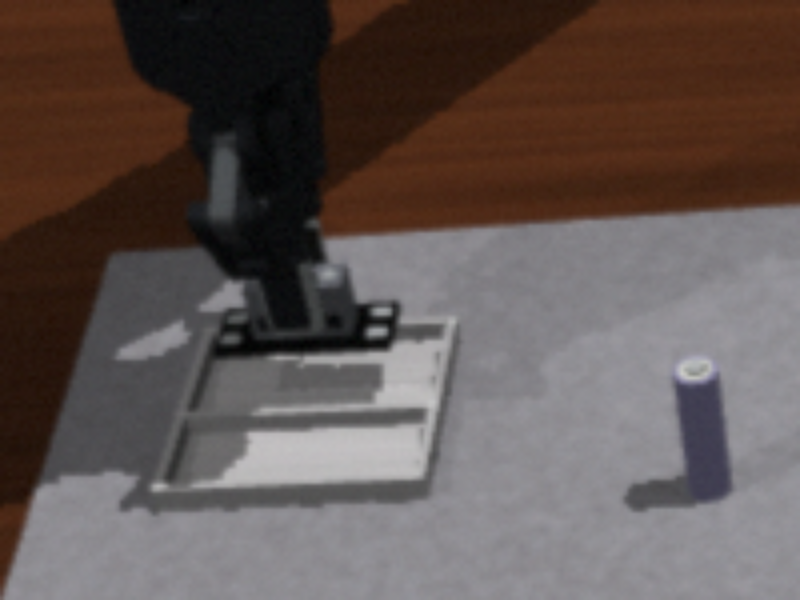

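The overlay outline matches the square tray, and the board is aligned above the wider compartment. Lowering it.

```bash
python3 -m inch '[{"x":0,"y":9,"z":0,"rx":0,"ry":0,"rz":0,"hand":0},{"x":0,"y":7,"z":0,"rx":0,"ry":0,"rz":0,"hand":0},{"x":0,"y":4,"z":0,"rx":0,"ry":0,"rz":0,"hand":0},{"x":0,"y":2,"z":0,"rx":0,"ry":0,"rz":0,"hand":0},{"x":0,"y":1,"z":0,"rx":0,"ry":0,"rz":0,"hand":0},{"x":0,"y":1,"z":0,"rx":0,"ry":0,"rz":0,"hand":0},{"x":0,"y":0,"z":0,"rx":0,"ry":0,"rz":0,"hand":0},{"x":0,"y":0,"z":0,"rx":0,"ry":0,"rz":0,"hand":0}]' 40
python3 -m inch '[{"x":0,"y":0.7,"z":0,"rx":0,"ry":0,"rz":0,"hand":0},{"x":0,"y":0.7,"z":0,"rx":0,"ry":0,"rz":0,"hand":0},{"x":0,"y":0,"z":0,"rx":0,"ry":0,"rz":0,"hand":0},{"x":0,"y":0,"z":0,"rx":0,"ry":0,"rz":0,"hand":0}]' 40
```

```text
clock: 35.43
eef_pos: [473.3, -291.5, -23.3]
orientation: [-1.571, -0.0, -1.622]
contact_force: [-0.2, -0.7, -0.2]
width: 15.2
clock: 35.77
eef_pos: [473.2, -291.3, -24.8]
orientation: [-1.571, -0.0, -1.622]
contact_force: [0.0, 0.9, -0.5]
width: 15.0
```

```bash
python3 -m inch '[{"x":0,"y":0.7,"z":0,"rx":0,"ry":0,"rz":0,"hand":0},{"x":0,"y":0.5,"z":0,"rx":0,"ry":0,"rz":0,"hand":0},{"x":0,"y":0,"z":0,"rx":0,"ry":0,"rz":0,"hand":0},{"x":0,"y":0,"z":0,"rx":0,"ry":0,"rz":0,"hand":0}]' 40
```

```text
clock: 36.1
eef_pos: [473.3, -291.4, -25.9]
orientation: [-1.571, -0.0, -1.622]
contact_force: [0.7, -0.2, 0.0]
width: 15.2
```

```bash
python3 -m inch '[{"x":0,"y":0.6,"z":0,"rx":0,"ry":0,"rz":0,"hand":0},{"x":0,"y":0.2,"z":0,"rx":0,"ry":0,"rz":0,"hand":0},{"x":0,"y":0,"z":0,"rx":0,"ry":0,"rz":0,"hand":0},{"x":0,"y":0,"z":0,"rx":0,"ry":0,"rz":0,"hand":0}]' 40
```

```text
clock: 36.43
eef_pos: [473.3, -291.4, -25.9]
orientation: [-1.57, 0.0, -1.622]
contact_force: [-1.3, 0.3, 6.4]
width: 15.0
```

```bash
python3 -m inch '[{"x":0,"y":0,"z":0,"rx":0,"ry":0,"rz":0,"hand":0.4},{"x":0,"y":0,"z":0,"rx":0,"ry":0,"rz":0,"hand":0.4},{"x":0,"y":0,"z":0,"rx":0,"ry":0,"rz":0,"hand":0.4},{"x":0,"y":0,"z":0,"rx":0,"ry":0,"rz":0,"hand":0.4},{"x":0,"y":-10,"z":0,"rx":0,"ry":0,"rz":0,"hand":0.4},{"x":0,"y":-25,"z":0,"rx":0,"ry":0,"rz":0,"hand":0.4},{"x":0,"y":-40,"z":0,"rx":0,"ry":0,"rz":0,"hand":0.4},{"x":0,"y":-40,"z":0,"rx":0,"ry":0,"rz":0,"hand":1},{"x":0,"y":-33,"z":0,"rx":0,"ry":0,"rz":0,"hand":1},{"x":0,"y":0,"z":0,"rx":0,"ry":0,"rz":0,"hand":1},{"x":-33.4,"y":0,"z":14.9,"rx":0,"ry":0,"rz":0,"hand":1},{"x":-33.4,"y":0,"z":14.9,"rx":0,"ry":0,"rz":0,"hand":1},{"x":-33.4,"y":0,"z":14.9,"rx":0,"ry":0,"rz":0,"hand":1},{"x":-33.4,"y":0,"z":14.9,"rx":0,"ry":0,"rz":0,"hand":1},{"x":-33.4,"y":0,"z":14.9,"rx":0,"ry":0,"rz":0,"hand":1},{"x":0,"y":0,"z":0,"rx":0,"ry":6.92,"rz":0,"hand":1},{"x":0,"y":0,"z":0,"rx":0,"ry":6.92,"rz":0,"hand":1},{"x":0,"y":0,"z":0,"rx":0,"ry":6.92,"rz":0,"hand":1},{"x":0,"y":0,"z":0,"rx":0,"ry":6.92,"rz":0,"hand":1},{"x":0,"y":0,"z":0,"rx":0,"ry":6.92,"rz":0,"hand":1}]' 40
python3 -m inch '[{"x":0,"y":0,"z":0,"rx":0,"ry":6.92,"rz":0,"hand":1},{"x":0,"y":0,"z":0,"rx":0,"ry":6.92,"rz":0,"hand":1},{"x":0,"y":0,"z":0,"rx":0,"ry":6.92,"rz":0,"hand":1},{"x":0,"y":0,"z":0,"rx":0,"ry":6.92,"rz":0,"hand":1},{"x":0,"y":0,"z":0,"rx":0,"ry":6.92,"rz":0,"hand":1},{"x":0,"y":0,"z":0,"rx":0,"ry":6.92,"rz":0,"hand":1},{"x":0,"y":0,"z":0,"rx":0,"ry":6.92,"rz":0,"hand":1},{"x":0,"y":0,"z":0,"rx":0,"ry":6.92,"rz":0,"hand":1},{"x":0,"y":0,"z":0,"rx":0,"ry":0,"rz":0,"hand":1},{"x":0,"y":0,"z":0,"rx":0,"ry":0,"rz":0,"hand":1},{"x":0,"y":0,"z":0,"rx":0,"ry":0,"rz":0,"hand":1}]' 40
python3 -c "
from h import *
plan(556,-128.2,-13,177.1)
f=grab_frame('wrist');cv2.imwrite('pics/w12.png',f['color'])
v,u=np.mgrid[:480,:640]; d=f['depth']
T=np.linalg.inv(f['camera_from_world']); P=np.dstack([(u-f['cx'])/f['fx']*d,(v-f['cy'])/f['fy']*d,d])@T[:3,:3].T+T[:3,3]
Z=P[...,2];X=P[...,0];Y=P[...,1]
m=(d>0)&(Z>59)&(Z<72)&(X>520)&(X<600)&(Y>-160)&(Y<-90); print(m.sum(),cv2.minEnclosingCircle(P[m][:,:2].astype(np.float32)),rect(P[m]),P[m].mean(0))
"
```

```text
clock: 38.1
eef_pos: [555.9, -128.1, 121.3]
orientation: [-1.571, -0.0, -2.232]
contact_force: [0.1, -0.4, -0.7]
width: 85.2
clock: 39.02
eef_pos: [556.1, -128.3, 121.2]
orientation: [-1.571, -0.0, 3.094]
contact_force: [0.1, -0.1, 0.2]
width: 85.2
clock 39.02 pos [ 556.1 -128.3  121.2] rp [-9.001e+01 -1.000e-02] yaw 177.25 F [ 0.1 -0.1  0.2] w 85.2
turn ry 0.15 in 1 x 0.15; then x 0.1 z -0.0 in 1 rows x(0.1, -0.0); y(down) 134.2
466 ((556.454345703125, -128.83970642089844), 8.905474662780762) (array([ 556.4, -128.6]), array([17.2, 17.3]), 19.1) [ 556.9595189  -128.68356996   64.41753925]
```

View pics/w12.png

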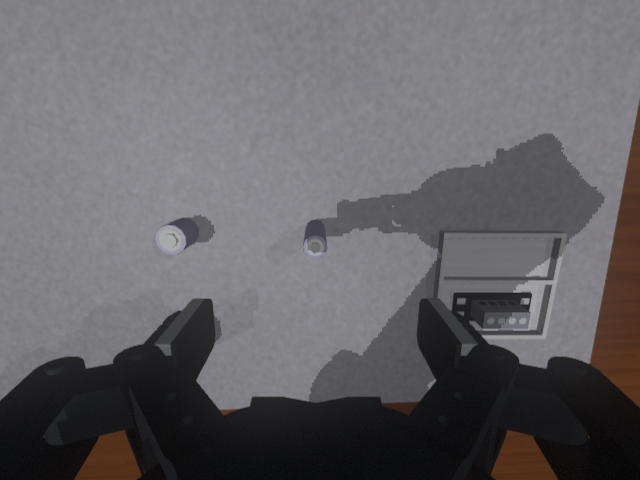

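The narrow board sits in the wider compartment at (500,310), and the thin cell is centred at (315,240). Descending to grip.

```bash
python3 -m inch '[{"x":-0.3,"y":20,"z":0.3,"rx":0,"ry":0,"rz":0,"hand":1},{"x":0,"y":38,"z":0,"rx":0,"ry":0,"rz":0,"hand":1},{"x":0,"y":38,"z":0,"rx":0,"ry":0,"rz":0,"hand":1},{"x":0,"y":22,"z":0,"rx":0,"ry":0,"rz":0,"hand":1},{"x":0,"y":12,"z":0,"rx":0,"ry":0,"rz":0,"hand":1},{"x":0,"y":5,"z":0,"rx":0,"ry":0,"rz":0,"hand":1},{"x":0,"y":0,"z":0,"rx":0,"ry":0,"rz":0,"hand":1},{"x":0,"y":0,"z":0,"rx":0,"ry":0,"rz":0,"hand":1},{"x":0,"y":0,"z":0,"rx":0,"ry":0,"rz":0,"hand":0},{"x":0,"y":0,"z":0,"rx":0,"ry":0,"rz":0,"hand":0},{"x":0,"y":0,"z":0,"rx":0,"ry":0,"rz":0,"hand":0},{"x":0,"y":0,"z":0,"rx":0,"ry":0,"rz":0,"hand":0},{"x":0,"y":0,"z":0,"rx":0,"ry":0,"rz":0,"hand":0},{"x":0,"y":0,"z":0,"rx":0,"ry":0,"rz":0,"hand":0},{"x":0,"y":0,"z":0,"rx":0,"ry":0,"rz":0,"hand":0},{"x":0,"y":0,"z":0,"rx":0,"ry":0,"rz":0,"hand":0}]' 40
python3 -m inch '[{"x":0,"y":-8,"z":0,"rx":0,"ry":0,"rz":0,"hand":0},{"x":0,"y":-20,"z":0,"rx":0,"ry":0,"rz":0,"hand":0},{"x":0,"y":-25,"z":0,"rx":0,"ry":0,"rz":0,"hand":0},{"x":0,"y":-12,"z":0,"rx":0,"ry":0,"rz":0,"hand":0},{"x":0,"y":0,"z":0,"rx":0,"ry":0,"rz":0,"hand":0},{"x":0,"y":0,"z":0,"rx":0,"ry":0,"rz":0,"hand":0}]' 40
python3 -c "
from h import *
plan(523.8,-293.9,-12,177.1)
f=grab_frame('scene');cv2.imwrite('pics/s13.png',cv2.resize(f['color'][130:300,100:350],None,fx=3.2,fy=3.2))"
```

```text
clock: 40.4
eef_pos: [556.7, -128.7, -13.5]
orientation: [-1.571, 0.0, 3.091]
contact_force: [0.7, 1.0, 3.0]
width: 17.3
clock: 40.9
eef_pos: [556.7, -128.6, 51.5]
orientation: [-1.571, 0.001, 3.091]
contact_force: [-0.5, 0.3, -0.6]
width: 16.6
clock 40.90 pos [ 556.7 -128.6   51.5] rp [-9.e+01  6.e-02] yaw 177.11 F [-0.5  0.3 -0.6] w 16.6
turn ry 0.01 in 1 x 0.01; then x 24.5 z 166.8 in 5 rows x(4.9, 33.4); y(down) 63.5
```

View pics/s13.png

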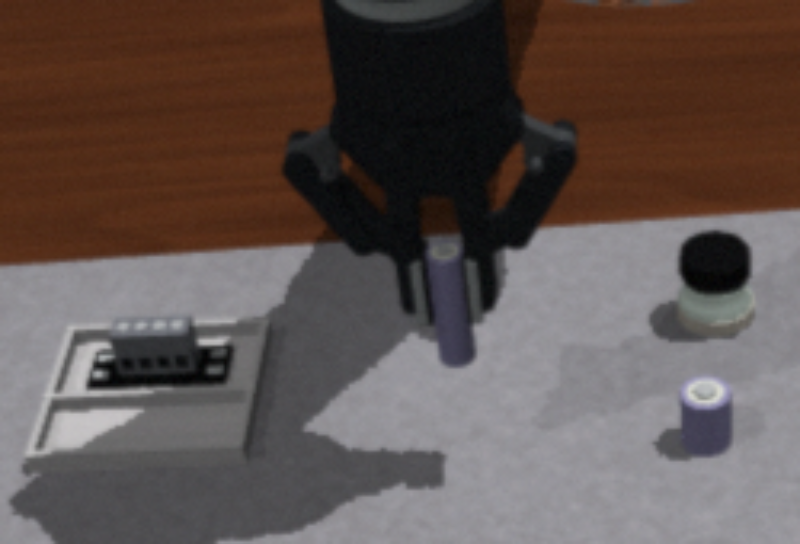

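The thin cell is held upright and the narrow board is flat in its tray. Carrying the cell over and lowering it.

```bash
python3 -m inch '[{"x":1.5,"y":0,"z":12,"rx":0,"ry":0,"rz":0,"hand":0},{"x":4,"y":0,"z":27,"rx":0,"ry":0,"rz":0,"hand":0},{"x":5,"y":0,"z":34,"rx":0,"ry":0,"rz":0,"hand":0},{"x":5,"y":0,"z":34,"rx":0,"ry":0,"rz":0,"hand":0},{"x":4.5,"y":0,"z":29,"rx":0,"ry":0,"rz":0,"hand":0},{"x":3,"y":0,"z":20,"rx":0,"ry":0,"rz":0,"hand":0},{"x":1.5,"y":0,"z":9,"rx":0,"ry":0,"rz":0,"hand":0},{"x":0,"y":0,"z":2,"rx":0,"ry":0,"rz":0,"hand":0},{"x":0,"y":0,"z":0,"rx":0,"ry":0,"rz":0,"hand":0},{"x":0,"y":0,"z":0,"rx":0,"ry":0,"rz":0,"hand":0},{"x":0,"y":15,"z":0,"rx":0,"ry":0,"rz":0,"hand":0},{"x":0,"y":18,"z":0,"rx":0,"ry":0,"rz":0,"hand":0},{"x":0,"y":9,"z":0,"rx":0,"ry":0,"rz":0,"hand":0},{"x":0,"y":0,"z":0,"rx":0,"ry":0,"rz":0,"hand":0},{"x":0,"y":0,"z":0,"rx":0,"ry":0,"rz":0,"hand":0}]' 40
python3 -c "
from h import *
plan(523.8,-293.9,-10.5,177.1)
f=grab_frame('scene');cv2.imwrite('pics/s14.png',cv2.resize(f['color'][150:300,70:270],None,fx=4,fy=4))"
```

```text
clock: 42.2
eef_pos: [523.8, -292.9, 8.8]
orientation: [-1.572, -0.001, 3.093]
contact_force: [0.4, 0.4, -0.1]
width: 16.8
clock 42.20 pos [ 523.8 -292.9    8.8] rp [-9.006e+01 -6.000e-02] yaw 177.20 F [ 0.4  0.4 -0.1] w 16.8
turn ry 0.10 in 1 x 0.10; then x -0.0 z 1.0 in 1 rows x(-0.0, 1.0); y(down) 19.3
```

View pics/s14.png

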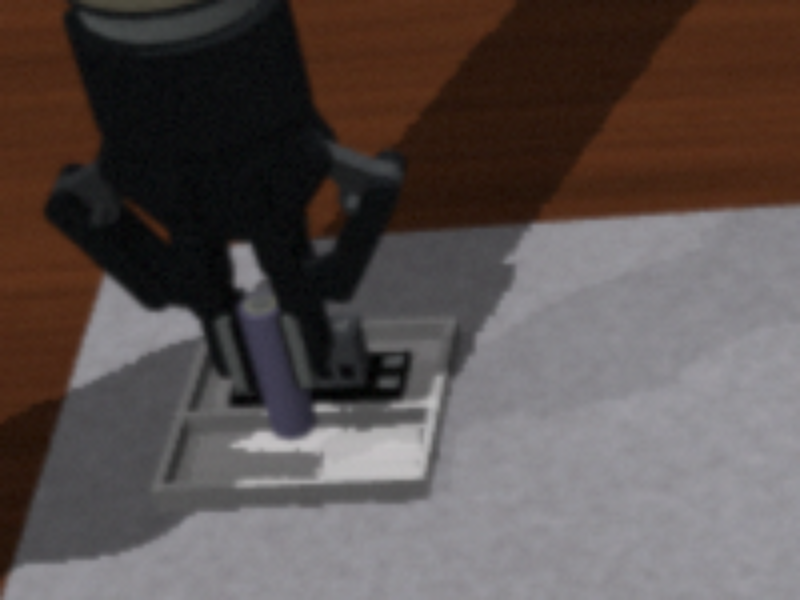

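```bash
python3 -m inch '[{"x":0,"y":7,"z":0.5,"rx":0,"ry":0,"rz":0,"hand":0},{"x":0,"y":5,"z":0,"rx":0,"ry":0,"rz":0,"hand":0},{"x":0,"y":2,"z":0,"rx":0,"ry":0,"rz":0,"hand":0},{"x":0,"y":1,"z":0,"rx":0,"ry":0,"rz":0,"hand":0},{"x":0,"y":1,"z":0,"rx":0,"ry":0,"rz":0,"hand":0},{"x":0,"y":0,"z":0,"rx":0,"ry":0,"rz":0,"hand":0},{"x":0,"y":0,"z":0,"rx":0,"ry":0,"rz":0,"hand":0}]' 40
python3 -m inch '[{"x":0,"y":0.7,"z":0,"rx":0,"ry":0,"rz":0,"hand":0},{"x":0,"y":0.7,"z":0,"rx":0,"ry":0,"rz":0,"hand":0},{"x":0,"y":0,"z":0,"rx":0,"ry":0,"rz":0,"hand":0},{"x":0,"y":0,"z":0,"rx":0,"ry":0,"rz":0,"hand":0}]' 40
```

```text
clock: 42.83
eef_pos: [523.6, -294.9, -6.6]
orientation: [-1.571, 0.0, 3.091]
contact_force: [-0.4, -0.3, -1.4]
width: 16.8
clock: 43.17
eef_pos: [523.5, -294.8, -8.2]
orientation: [-1.571, -0.0, 3.091]
contact_force: [-0.5, -0.3, -0.4]
width: 17.2
```

```bash
python3 -m inch '[{"x":0,"y":0.7,"z":0,"rx":0,"ry":0,"rz":0,"hand":0},{"x":0,"y":0.5,"z":0,"rx":0,"ry":0,"rz":0,"hand":0},{"x":0,"y":0,"z":0,"rx":0,"ry":0,"rz":0,"hand":0},{"x":0,"y":0,"z":0,"rx":0,"ry":0,"rz":0,"hand":0}]' 40
```

```text
clock: 43.5
eef_pos: [523.5, -294.8, -9.4]
orientation: [-1.571, -0.0, 3.091]
contact_force: [0.9, 0.5, -0.6]
width: 17.0
```

```bash
python3 -m inch '[{"x":0,"y":0.6,"z":0,"rx":0,"ry":0,"rz":0,"hand":0},{"x":0,"y":0,"z":0,"rx":0,"ry":0,"rz":0,"hand":0},{"x":0,"y":0,"z":0,"rx":0,"ry":0,"rz":0,"hand":0}]' 40
```

```text
clock: 43.75
eef_pos: [523.5, -294.8, -10.0]
orientation: [-1.571, -0.0, 3.091]
contact_force: [-0.8, -0.2, -0.0]
width: 16.8
```

```bash
python3 -m inch '[{"x":0,"y":0.6,"z":0,"rx":0,"ry":0,"rz":0,"hand":0},{"x":0,"y":0,"z":0,"rx":0,"ry":0,"rz":0,"hand":0},{"x":0,"y":0,"z":0,"rx":0,"ry":0,"rz":0,"hand":0}]' 40
```

```text
clock: 44.0
eef_pos: [523.6, -294.9, -10.5]
orientation: [-1.571, 0.0, 3.091]
contact_force: [0.1, 0.0, 0.5]
width: 16.8
```

```bash
python3 -m inch '[{"x":0,"y":0.5,"z":0,"rx":0,"ry":0,"rz":0,"hand":0},{"x":0,"y":0,"z":0,"rx":0,"ry":0,"rz":0,"hand":0},{"x":0,"y":0,"z":0,"rx":0,"ry":0,"rz":0,"hand":0}]' 40
```

```text
clock: 44.25
eef_pos: [523.6, -294.9, -10.5]
orientation: [-1.571, 0.0, 3.091]
contact_force: [-0.3, -0.3, 6.0]
width: 17.1
```

Contact with the floor. I'll release, rise and back away.

```bash
python3 -m inch '[{"x":0,"y":0,"z":0,"rx":0,"ry":0,"rz":0,"hand":0.5},{"x":0,"y":0,"z":0,"rx":0,"ry":0,"rz":0,"hand":0.5},{"x":0,"y":0,"z":0,"rx":0,"ry":0,"rz":0,"hand":0.5},{"x":0,"y":0,"z":0,"rx":0,"ry":0,"rz":0,"hand":0.5},{"x":0,"y":-10,"z":0,"rx":0,"ry":0,"rz":0,"hand":0.5},{"x":0,"y":-25,"z":0,"rx":0,"ry":0,"rz":0,"hand":0.5},{"x":0,"y":-40,"z":0,"rx":0,"ry":0,"rz":0,"hand":0.5},{"x":0,"y":-40,"z":0,"rx":0,"ry":0,"rz":0,"hand":0.5},{"x":0,"y":-40,"z":0,"rx":0,"ry":0,"rz":0,"hand":0.5},{"x":0,"y":-40,"z":0,"rx":0,"ry":0,"rz":0,"hand":0.5},{"x":0,"y":0,"z":38,"rx":0,"ry":0,"rz":0,"hand":0.5},{"x":0,"y":0,"z":38,"rx":0,"ry":0,"rz":0,"hand":0.5},{"x":0,"y":0,"z":38,"rx":0,"ry":0,"rz":0,"hand":0.5},{"x":0,"y":0,"z":38,"rx":0,"ry":0,"rz":0,"hand":0.5},{"x":0,"y":0,"z":20,"rx":0,"ry":0,"rz":0,"hand":0.5},{"x":0,"y":0,"z":0,"rx":0,"ry":0,"rz":0,"hand":0.5},{"x":0,"y":0,"z":0,"rx":0,"ry":0,"rz":0,"hand":0.5},{"x":0,"y":0,"z":0,"rx":0,"ry":0,"rz":0,"hand":0.5}]' 40
python3 - <<'E'
from h import *
f=grab_frame('scene');cv2.imwrite('pics/s15.png',f['color'])
f=grab_frame('top');cv2.imwrite('pics/t2.png',f['color'])
v,u=np.mgrid[:480,:640]; d=f['depth']
T=np.linalg.inv(f['camera_from_world']); P=np.dstack([(u-f['cx'])/f['fx']*d,(v-f['cy'])/f['fy']*d,d])@T[:3,:3].T+T[:3,3]
X,Y,Z=P[...,0],P[...,1],P[...,2]
def loc(p,o,a):
    a=np.radians(a); dx,dy=p[0]-o[0],p[1]-o[1]; return round(dx*np.cos(a)+dy*np.sin(a),1),round(-dx*np.sin(a)+dy*np.cos(a),1)
LT=((496.5,296.3),9.5);ST=((495.8,-292.5),-2.9)
for n,c,r,zl,zh,t in (("wide sink",(453,290),45,24,40,LT),("holder",(547,332),30,24,40,LT),("thick",(556,280),22,62,80,LT),("narrow",(473,-291),28,24,40,ST),("thin",(523.6,-295),20,58,75,ST),("stub",(559,-9),25,28,42,None),("jar",(458,5),32,38,52,None)):
    m=(d>0)&(np.hypot(X-c[0],Y-c[1])<r)&(Z>zl)&(Z<zh); p=rect(P[m]); print(n,m.sum(),p,"ztop",P[m][:,2].max().round(1), np.median(P[m][:,2]).round(1), loc(p[0],*t) if t else "")
E
```

```text
clock: 45.75
eef_pos: [515.4, -465.4, 184.1]
orientation: [-1.572, 0.0, 3.092]
contact_force: [-0.3, 0.6, -0.8]
width: 42.5
wide sink 282 (array([453. , 290.1]), array([50. , 23.3]), 8.6) ztop 36.4 30.8 (np.float64(-43.9), np.float64(1.1))
holder 281 (array([547.6, 331.1]), array([45.9, 25.1]), 8.7) ztop 36.5 32.2 (np.float64(56.1), np.float64(25.9))
thick 213 (array([556.2, 278.7]), array([30.8, 30.4]), 88.4) ztop 75.0 70.4 (np.float64(56.0), np.float64(-27.2))
narrow 161 (array([ 473.5, -291.6]), array([39.8, 16.1]), 86.7) ztop 38.1 32.6 (np.float64(-22.3), np.float64(-0.2))
thin 65 (array([ 523.2, -294.9]), array([16.2, 14.5]), 89.5) ztop 71.0 65.5 (np.float64(27.5), np.float64(-1.0))
stub 116 (array([560.1,  -9.7]), array([24.2, 24.3]), 45.3) ztop 36.6 33.1 
jar 277 (array([458.8,   5.6]), array([36.4, 34.6]), 1.8) ztop 48.5 44.5
```

View pics/s15.png

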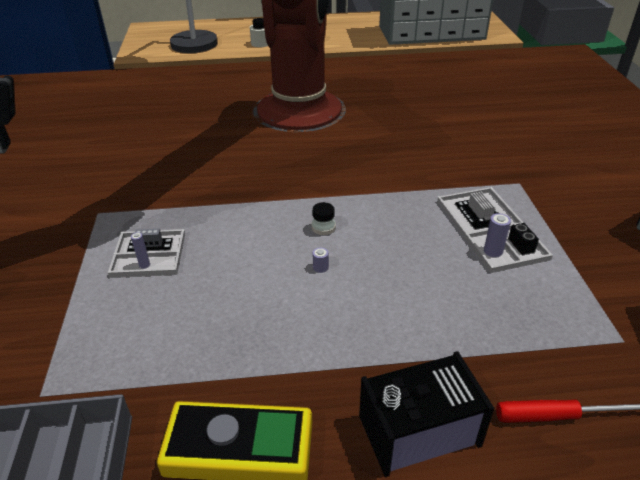

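View pics/t2.png

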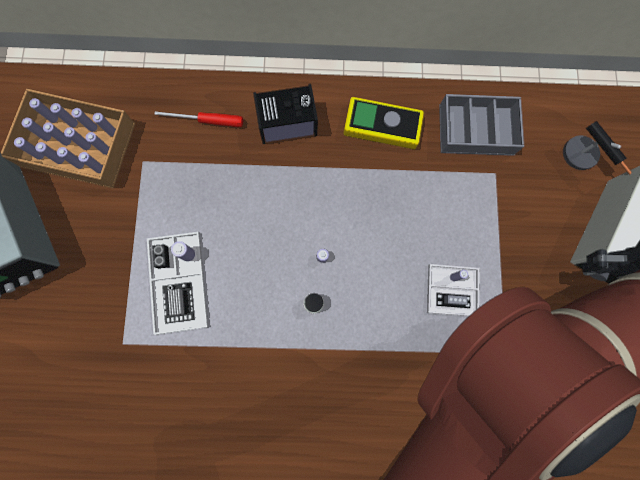

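Both pictures show all five parts in their compartments: long tray at (177,283) and square tray at (454,290) in the top view. The stub and jar are where they started. Handing in.

```bash
python3 -c "
from rig import workorder
print(workorder.sign_off())"
```

```text
the job is handed in; nothing more can be done
None
```

Both kits are made up and the job was handed in at about 46 s of the 125 s allowed. `sign_off()` reports no verdict, so the result rests on my own camera checks below.

**Long tray** (final top-camera positions, tray frame, in mm):
- The wide board is in the large compartment at (-44, 1).
- The cell holder is in the +y small compartment at (56, 26).
- The thick cell is in the -y small compartment at (56, -27).

**Square tray:**
- The narrow board is in the wider compartment at (-22, 0).
- The thin cell is in the narrower compartment at (27.5, -1).

Measured top heights fit every part standing on its tray floor. I lowered each part until the wrist force showed floor contact before releasing it. I judged tilt only from the pictures and these heights. The cells' slight lean in the scene view looks like perspective.

The stub cell and flux jar read within about 1 mm of where they started. The hand had backed away, with no contact force beyond the sensor's noise.

**What failed or disagreed:**
- **Refused moves:** two calls were refused because every row needs all seven keys.
- **First grasp missed:** the fingers closed empty above the wide board. The pictures showed the real fingertips about 43 mm higher than the reported TCP. I allowed for that offset on every later grasp and had no more misses.
- **Camera bias:** the scene camera read about 4 mm farther in x than the top and wrist cameras, which agreed within about 1 mm. I worked from the top and wrist cameras.

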